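# Stage the crimp ferrules in their holders

## Robot

A 6-joint arm with a two-finger parallel gripper is mounted at the origin on a cart in front of the work surface, level with it; the furniture and walls round the work are solid. World frame = base frame: x ahead of the robot, y to its left, z up, the work surface at z = 0. Lengths are in m, angles in rad, forces in N, time in s.
With the tool pointing down it reaches from about 0.225 to 0.875 m from the base axis. Payload 3.4 kg.
Tool frame: the origin (TCP) lies at the very end of the fingers, on their centre line; the grasp point (between the pads) lies 19 mm behind it; z points along the fingers, y is the direction in which the jaws open and shut (so a half turn about z gives the same grasp; the last joint's range is limited). The gripper opens to 85 mm and grips with 20 to 120 N. Pads are 22 mm wide; open, the fingers measure 114 mm over their backs; the gripper's body (76 mm by 85 mm) begins 54 mm behind the grasp point. The pads swing forward as they close: fully open they stand 13 mm farther back than shut.
Start: joints at [-1.43, 0.276, 1.505, -0, 1.361, -0.121], TCP at [0.149, -0.555, 0.231] pointing down, gripper open.
Joint ranges: [-2.89, 2.89], [-0.75, 2.08], [0.22, 2.7], [-1.18, 4.32], [0.11, 2.71], [-2.7, 2.7]. Speed limits (rad/s): [2.57, 2.57, 3.14, 3.14, 3.14, 3.14].

## Interface

Orientations are given as a unit quaternion [w, x, y, z].
In Python, from rig import get_state, get_image, calibration, sign_off gives the robot as it stands. The module is installed in compiled form; this text tells all that it offers.
- The arm moves only by the tool drive_tool, never from a script. Its argument "targets" is one flat list of numbers, 7 for each row, row after row: the turn, a rotation vector about the tool's x, y, z in degrees, then the shift along the tool's x, y, z in mm, then the opening, from 0 (shut) to 1 (fully open). In form: [wx, wy, wz, tx, ty, tz, fingers, wx, wy, wz, tx, ty, tz, fingers, ...]. A call has 1 to 12 rows; each row shifts and turns the commanded pose from where the row before left it, along the tool's axes as they then stand; what a row does not reach is not made up. A row lasts 1/8 s, in which the tool goes at most 62.5 mm and 10.7 degrees, less where a joint would pass 70% of its speed; a pose out of reach is approached as far as the arm can. A call is refused whole if a number of a shift passes 62.5 or a number of a turn 10.7, either way. A call with a gripper value outside its range is refused whole. The fingers move at their own pace and stop on an object; "grip_force" is the grip in N (left out, the last holds). Time passes only in rows, so rows that do not move let the fingers close. It gives the time, the measured TCP pose, the force and the opening at its end, in the units of the state.
- get_state(): the state, without advancing time (a new reading comes with each control period).
- get_image(name): name is "side" or "top" or "wrist"; returns the picture (384x512x3 uint8, red, green, blue); there is no depth.
- calibration(name): a dict with "mtx" (3x3 intrinsics, pixels), "world_to_cam" (4x4, takes a point from world to camera coordinates); the wrist camera has in their place "hand_eye" (4x4, takes a point from camera to tool coordinates, whose origin is the TCP and whose axes are the flange's). Camera axes: x right, y down, z forward; pixel columns grow to the right and rows downward; lengths in m; the calibration is good to about 2 mm. A picture is of the moment at which its call begins: read the wrist's pose just before it. calibration takes no time and is no camera call.
- sign_off(): hands the job in, once; it reports no verdict.
The state is a dict: "clock": time; "qpos": joint angles; "qd": joint speeds; "effort": joint torques, N m; "position": TCP position; "ee_rot": TCP orientation; "contact_force": force on the tool from outside, world axes, zero at the start; "moment": the same for the moment, N m; "width": finger opening in m.
Only numpy, scipy, OpenCV 4.12 (cv2) and the standard library are available. Lean on these libraries where they do the work, as an engineer would, in place of code of your own. Each camera call takes 0.05 s, during which the arm holds its last target.

## Task

Set the four loose crimp ferrules up for the crimping press: stand each one upright, fully down in its own holder on the rail. The three steel ferrules go into the grey holders, each into the one bored to its diameter, and the brass ferrule goes into the yellow holder. Leave the brass coupling and the steel nut where they are.

Things in the scene. Friction and masses are not known exactly. Their poses are not given: they have to be found in the camera images.
- ferrule_small: small silver-grey steel crimp ferrule (open tube with a grooved collar at its top), loose, upright: 25 mm outside diameter, 34 mm tall, about 90 g. Grip it round the outside. Origin: centre of its underside; z up along its axis
- ferrule_medium: medium silver-grey steel crimp ferrule with a grooved collar at its top, loose, upright: 32 mm outside diameter, 45 mm tall, about 70 g. Grip it round the outside. Origin: centre of its underside; z up along its axis
- ferrule_large: large silver-grey steel crimp ferrule with a grooved collar at its top, loose, upright: 38 mm outside diameter, 52 mm tall, about 130 g. Grip it round the outside. Origin: centre of its underside; z up along its axis
- ferrule_brass: brass-coloured (tan) crimp ferrule with a grooved collar at its top and an open bore, loose, upright: 38 mm outside diameter, 52 mm tall, about 110 g. Grip it round the outside. Origin: centre of its underside; z up along its axis
- holder_small: grey round holder (turned nest) for the small steel ferrule, fixed: 68 mm outside diameter, 21 mm tall, z up. Pocket in its top: flat floor 28 mm across, 6 mm above the origin; 4 mm straight wall, then a slippery smooth plastic cone widening to 42 mm at the mouth, which guides the ferrule in. Origin: centre of its underside, 5 mm above the counter (top 26 mm above it)
- holder_medium: grey round holder for the medium steel ferrule, as holder_small but the pocket is 35 mm across at the floor and 49 mm at the mouth (same heights and origin). The four holders stand in one row along their common y axis, 70 mm from centre to centre, in any sequence, on an aluminium rail (80 x 298 mm, lips 11 mm high)
- holder_large: grey round holder for the large steel ferrule, as holder_small but the pocket is 42 mm across at the floor and 56 mm at the mouth (same heights and origin)
- holder_brass: yellow round holder for the brass ferrule, as holder_small but yellow, and the pocket is 42 mm across at the floor and 56 mm at the mouth (same heights and origin)
- coupling: brass-coloured quick coupling, not a ferrule: solid stepped body with a hexagon and a closed cap on top, 34 mm across, 52 mm tall, loose, upright; to be left alone. Origin: centre of its underside
- steel_nut: silver-grey steel hexagon nut lying flat, 20 mm across flats, 23 mm across corners, 11 mm tall, loose; to be left alone. Origin: centre of its underside
Mind the look-alikes: they are no part of the job. Leave any orange look-alike of the ferrule_large alone.

How it is judged:
At the end, for the whole second after the job is handed in: Each ferrule is in its own holder: within 8 mm of the pocket's centre, its underside within 3 mm of the pocket floor, within 0.1 rad of upright, released and at rest. Coupling and nut are within 20 mm of their starts, the coupling upright (0.1 rad) (horizontal distance between ferrule_small and holder_small below 0.008 m and z of ferrule_small in the frame of holder_small between 0.003 and 0.009 m and angle between each of ferrule_small, ferrule_medium, ferrule_large, ferrule_brass, coupling's own z axis and vertical below 0.1 rad and linear speed of each of ferrule_small, ferrule_medium, ferrule_large, ferrule_brass below 0.02 m/s and horizontal distance between ferrule_medium and holder_medium below 0.008 m and z of ferrule_medium in the frame of holder_medium between 0.003 and 0.009 m and horizontal distance between ferrule_large and holder_large below 0.008 m and z of ferrule_large in the frame of holder_large between 0.003 and 0.009 m and horizontal distance between ferrule_brass and holder_brass below 0.008 m and z of ferrule_brass in the frame of holder_brass between 0.003 and 0.009 m and distance of each of coupling, steel_nut from where it was at the start of the episode below 0.02 m); the robot touches nothing.
It fails at once if the coupling is moved more than 20 mm or tipped (distance of coupling from where it was at the start of the episode above 0.02 m or angle between coupling's own z axis and vertical above 0.3 rad).
It fails at once if the steel nut is moved more than 20 mm (distance of steel_nut from where it was at the start of the episode above 0.02 m).
It also fails if it takes over 106 s, if anything falls off the work surface, if the arm or the gripper's body presses on something with over 40 N, if the wrist force passes 120 N, or if a joint passes its speed limit or range.

## Working session

There is one attempt and no reset: what is moved stays moved. The work goes in short steps, Python scripts to look and compute and a tool call to move; the robot and the scene stay as the last step left them, time stands still between calls to the robot, and variables do not carry over. Pictures are saved under pics/ and viewed, and the job is handed in when it is done.

Besides the shell and the picture viewer there is one more tool, called after "Request:" by a JSON object that holds its "api" and its "payload", one argument or row to a line. drive_tool: Moves the arm, as the interface text tells. Its arguments: {"type":"object","properties":{"targets":{"type":"array"},"grip_force":{"type":"number"}},"required":["targets"]}

```bash
mkdir -p pics; cat > h.py <<'E'
import numpy as np, cv2
from rig import get_state,get_image,calibration
def snap(n,f):
    im=get_image(n); cv2.imwrite('pics/'+f,cv2.cvtColor(im,cv2.COLOR_RGB2BGR)); return im
def ray(name,u,v,z):
    c=calibration(name);K=np.array(c['mtx']);T=np.array(c['world_to_cam'])
    R=T[:3,:3];t=T[:3,3];o=-R.T@t;d=R.T@np.linalg.solve(K,[u,v,1.])
    return o+d*(z-o[2])/d[2]
E
python3 - <<'E'
from h import *
print(get_state())
snap('top','top0.png');snap('side','side0.png')
for n in('top','side','wrist'):print(n,calibration(n))
E
```

```text
{'clock': 0.0, 'qpos': array([-1.43000482e+00,  2.76619855e-01,  1.50614472e+00,  3.00846881e-06,
        1.36073952e+00, -1.21007934e-01]), 'qd': array([ 2.32543995e-04,  5.66600425e-04,  2.27950624e-03,  5.13102145e-04,
       -3.77617105e-04,  1.30361015e-05]), 'effort': array([ 1.81394174e-03, -4.16767359e+01, -2.45807004e+01, -5.92398756e-04,
        1.10288960e-02, -1.66047391e-05]), 'position': array([ 0.14873516, -0.55486459,  0.23042095]), 'ee_rot': array([-9.55690688e-04,  9.91444447e-01,  1.30525844e-01, -7.98285289e-06]), 'contact_force': array([-0.76525065,  0.11876732, -0.4470924 ]), 'moment': array([-0.00889784, -0.01810155,  0.00704498]), 'width': 0.08547802660620747}
top {'mtx': array([[445.96267909,   0.        , 266.28791346],
       [  0.        , 445.96267909, 186.12645188],
       [  0.        ,   0.        ,   1.        ]]), 'world_to_cam': array([[-0.02287199, -0.99957956, -0.01782078, -0.01261214],
       [-0.98746001,  0.02537262, -0.1558171 ,  0.52426571],
       [ 0.15620374,  0.01403346, -0.98762516,  1.32662095],
       [ 0.        ,  0.        ,  0.    
[... 274 characters left out ...]
[ 0.01330218,  0.68089979, -0.73225578,  0.04779346],
       [-0.03908713, -0.73140674, -0.68082037,  1.19839343],
       [ 0.        ,  0.        ,  0.        ,  1.        ]])}
wrist {'mtx': array([[336.49431225,   0.        , 255.72079586],
       [  0.        , 336.49431225, 189.38961862],
       [  0.        ,   0.        ,   1.        ]]), 'hand_eye': array([[ 1.12413121e-03, -9.51987974e-01, -3.06133360e-01,
         7.93061657e-02],
       [ 9.99999358e-01,  1.11358364e-03,  2.09099268e-04,
         3.43815951e-05],
       [ 1.41845112e-04, -3.06133399e-01,  9.51988614e-01,
        -1.43179184e-01],
       [ 0.00000000e+00,  0.00000000e+00,  0.00000000e+00,
         1.00000000e+00]])}
```

View pics/top0.png

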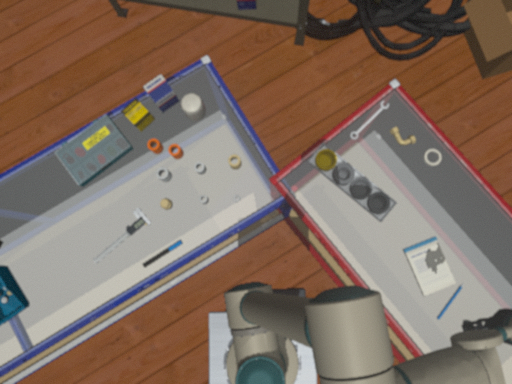

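View pics/side0.png

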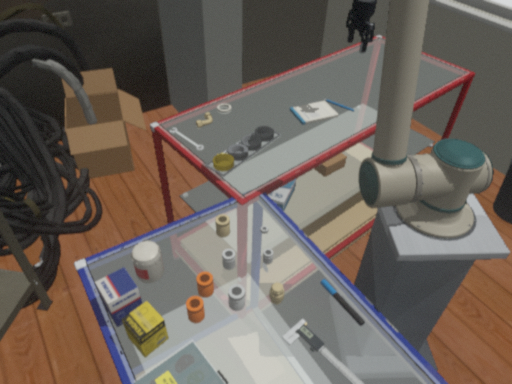

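```bash
python3 - <<'E'
import cv2
a=cv2.imread('pics/top0.png');b=cv2.imread('pics/side0.png')
cv2.imwrite('pics/t1.png',cv2.resize(a[120:230,130:280],None,fx=5,fy=5,interpolation=cv2.INTER_CUBIC))
cv2.imwrite('pics/t2.png',cv2.resize(a[130:230,280:410],None,fx=6,fy=6,interpolation=cv2.INTER_CUBIC)[:600,:780])
cv2.imwrite('pics/s1.png',cv2.resize(b[130:340,80:360],None,fx=2.8,fy=2.8,interpolation=cv2.INTER_CUBIC))
E
```

```text
(no output)
```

View pics/t1.png

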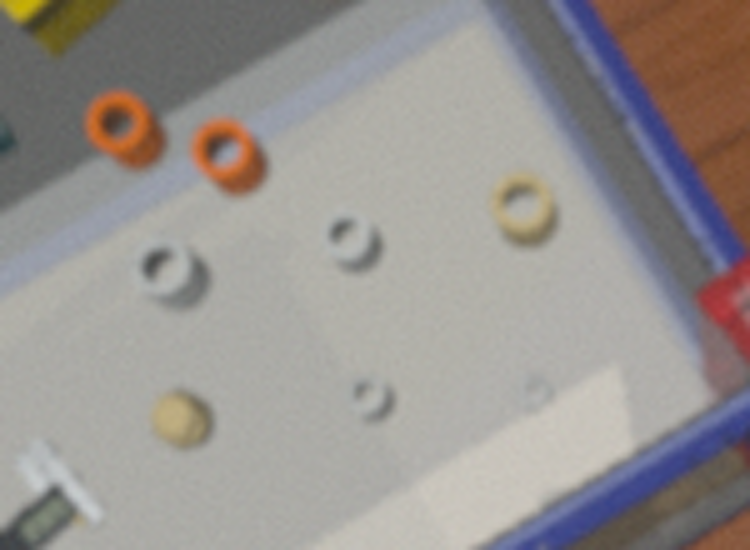

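View pics/t2.png

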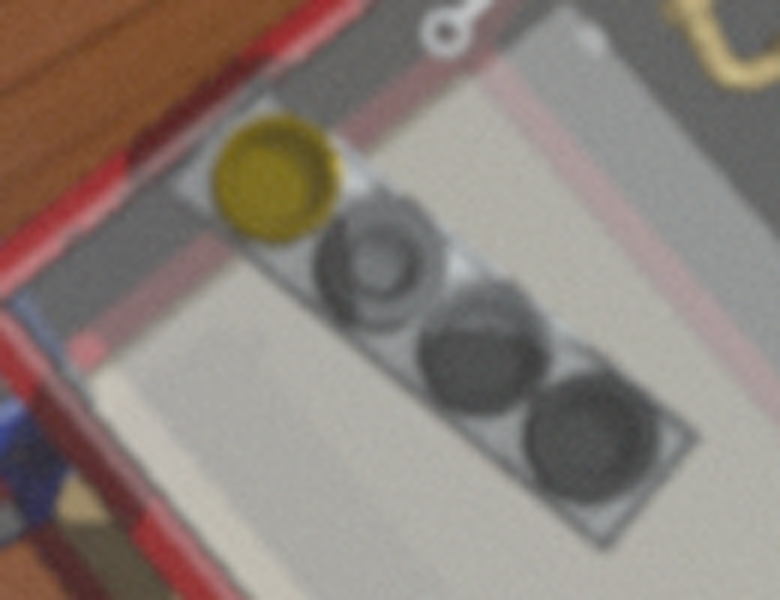

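View pics/s1.png

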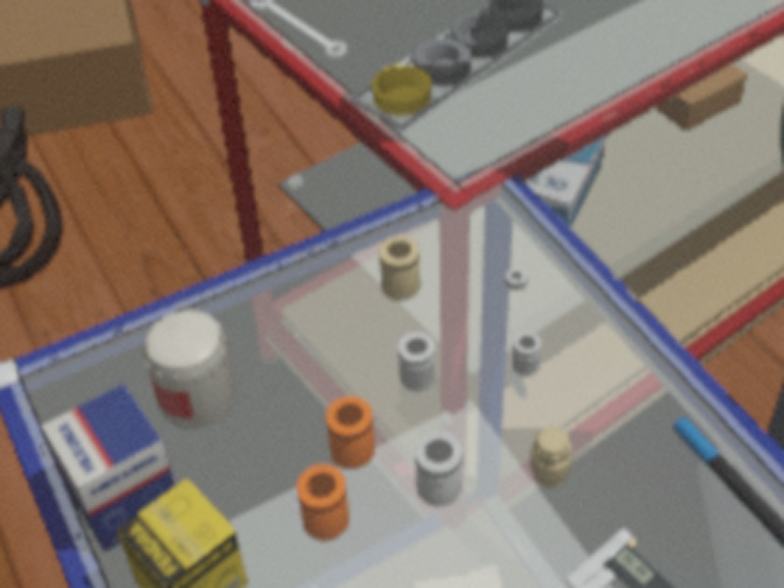

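```bash
python3 - <<'E'
from h import *
def two(a,b):
    P=[]
    A=[];B=[]
    for n,(u,v) in(('top',a),('side',b)):
        c=calibration(n);M=c['mtx']@c['world_to_cam'][:3]
        A+=[u*M[2]-M[0],v*M[2]-M[1]]
    A=np.array(A);x=np.linalg.lstsq(A[:,:3],-A[:,3],rcond=None)[0];return x
T=lambda x,y:(130+x/5-.4,120+y/5-.4)
S=lambda x,y:(80+x/2.8-.3,130+y/2.8-.3)
for n,a,b,z in [('L',(166,268),(439,450),.052),('M',(350,240),(416,347),.045),('S',(370,396),(527,342),.034),('B',(523,204),(400,248),.052),('nut',(540,390),(516,278),.011),('coup',(182,418),(552,440),.052),('or1',(120,122),(322,487),.052),('or2',(222,148),(350,417),.052)]:
    print(n,ray('top',*T(*a),z).round(3),ray('side',*S(*b),z).round(3),two(T(*a),S(*b)).round(3))
H=[]
for a,b in [((275,178),(402,90)),((378,263),(443,62)),((482,347),(483,35)),((590,437),(518,12))]:
    t=(280+a[0]/6-.4,130+a[1]/6-.4);p=ray('top',*t,.026);H.append(p);print(p.round(3),two(t,S(*b)).round(3), ray('side',*S(*b),.026).round(3))
H=np.array(H);print(np.linalg.norm(np.diff(H,axis=0),axis=1))
E
```

```text
L [0.57  0.291 0.052] [0.575 0.294 0.052] [0.573 0.292 0.048]
M [0.586 0.179 0.045] [0.593 0.183 0.045] [0.59  0.18  0.039]
S [0.49  0.168 0.034] [0.495 0.171 0.034] [0.493 0.169 0.03 ]
B [0.605 0.071 0.052] [0.608 0.07  0.052] [0.606 0.071 0.052]
nut [0.495 0.066 0.011] [0.498 0.074 0.011] [0.496 0.066 0.002]
coup [0.477 0.28  0.052] [0.483 0.287 0.052] [0.48  0.282 0.044]
or1 [0.663 0.321 0.052] [0.666 0.325 0.052] [0.665 0.322 0.047]
or2 [0.645 0.257 0.052] [0.647 0.26  0.052] [0.646 0.258 0.049]
[ 0.606 -0.212  0.026] [ 0.61  -0.213  0.015] [ 0.61  -0.199  0.026]
[ 0.56  -0.263  0.026] [ 0.562 -0.265  0.015] [ 0.563 -0.25   0.026]
[ 0.515 -0.314  0.026] [ 0.515 -0.316  0.017] [ 0.515 -0.303  0.026]
[ 0.467 -0.367  0.026] [ 0.468 -0.37   0.012] [ 0.47  -0.35   0.026]
[0.06906843 0.06834877 0.07105498]
```

Request:
{"api": "drive_tool", "payload": {
  "targets": [0, 0, 0, 49.6, -17.2, 3.4, 1, 0, 0, 0, 49.6, -17.2, 3.4, 1, 0, 0, 0, 49.6, -17.2, 3.4, 1, 0, 0, 0, 49.6, -17.2, 3.4, 1, 0, 0, 0, 49.6, -17.2, 3.4, 1, 0, 0, 0, 49.6, -17.2, 3.4, 1, 0, 0, 0, 49.6, -17.2, 3.4, 1, 0, 0, 0, 49.6, -17.2, 3.4, 1, 0, 0, 0, 49.6, -17.2, 3.4, 1, 0, 0, -10.6, 0, 0, 0, 1, 0, 0, -10.6, 0, 0, 0, 1, 0, 0, -10.6, 0, 0, 0, 1]
}}

```text
clock: 1.6
position: [0.5399, -0.2899, 0.2]
ee_rot: [-0.001, 0.916, 0.4, -0.0]
contact_force: [0.4, -0.4, -0.5]
width: 0.0853
```

```bash
python3 - <<'E'
from h import *
s=get_state();print({k:np.round(s[k],4) for k in('clock','qpos','position','ee_rot','contact_force','width')})
snap('wrist','w0.png');np.save('w0.npy',np.r_[s['position'],s['ee_rot']])
E
```

```text
{'clock': np.float64(1.6), 'qpos': array([-6.0620e-01,  3.5120e-01,  1.4718e+00, -1.0000e-04,  1.3200e+00,
        1.4100e-01]), 'position': array([ 0.5399, -0.2899,  0.2   ]), 'ee_rot': array([-5.000e-04,  9.164e-01,  4.003e-01, -4.000e-04]), 'contact_force': array([ 0.3711, -0.4124, -0.4626]), 'width': np.float64(0.0853)}
```

View pics/w0.png

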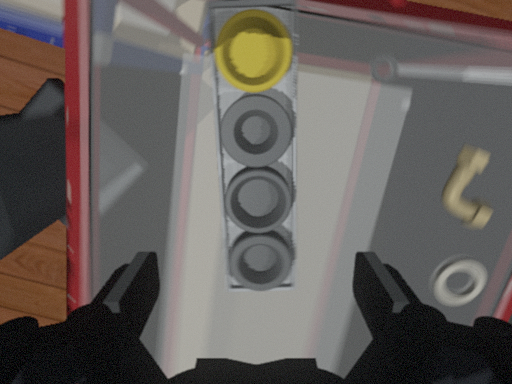

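```bash
python3 - <<'E'
import cv2
a=cv2.imread('pics/w0.png')[0:300,190:330]
cv2.imwrite('pics/w0z.png',cv2.resize(cv2.convertScaleAbs(a[80:300],alpha=1.8),None,fx=2.7*1.4,fy=2.7,interpolation=cv2.INTER_CUBIC))
E
```

```text
(no output)
```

View pics/w0z.png

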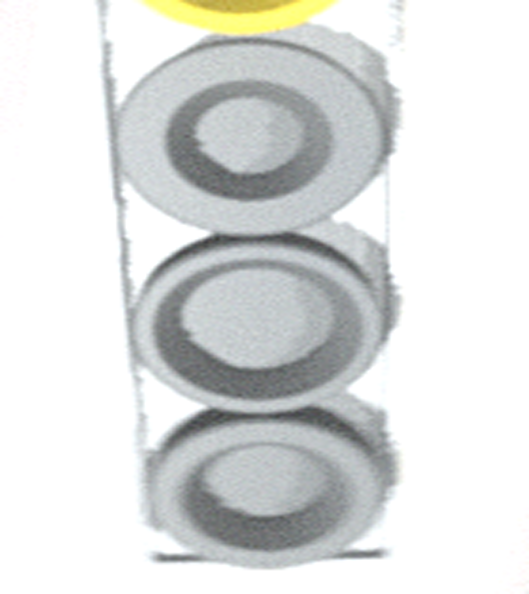

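```bash
cat >> h.py <<'E'
from scipy.spatial.transform import Rotation as Rot
def wray(pose,u,v,z):
    c=calibration('wrist');H=c['hand_eye'];q=pose[3:]
    R=Rot.from_quat([q[1],q[2],q[3],q[0]]).as_matrix()
    o=R@H[:3,3]+pose[:3];d=R@H[:3,:3]@np.linalg.solve(c['mtx'],[u,v,1.])
    return o+d*(z-o[2])/d[2]
E
python3 - <<'E'
from h import *
p=np.load('w0.npy')
im=cv2.imread('pics/w0.png');hsv=cv2.cvtColor(im,cv2.COLOR_BGR2HSV)
m=cv2.inRange(hsv,(22,150,150),(35,255,255));m[200:]=0
cs,_=cv2.findContours(m,cv2.RETR_EXTERNAL,cv2.CHAIN_APPROX_NONE);c=max(cs,key=cv2.contourArea);e=cv2.fitEllipse(cv2.convexHull(c));print(e)
px=[e[0]]+[(190+x/3.78-.4,80+y/2.7-.4) for x,y in((249,138.5),(258.8,329),(269.5,491))]
W=np.array([wray(p,*q,.026) for q in px]);print(W.round(4));print(np.diff(W,axis=0).round(4),np.linalg.norm(np.diff(W,axis=0),axis=1).round(4))
c0=W.mean(0);u,s,v=np.linalg.svd(W-c0);d=v[0];d=d*np.sign(d[0]);print('dir',d,np.degrees(np.arctan2(d[1],d[0])))
for n,k in zip('BSLM',(1.5,.5,-.5,-1.5)):print(n,(c0+d*k*.07).round(4))
# diameters check
for a,b in (((115,137),(383,137)),((165,140),(332,140)),((155,330),(362,330)),((188,491),(350,491))):
    A=wray(p,190+a[0]/3.78,80+a[1]/2.7,.026);B=wray(p,190+b[0]/3.78,80+b[1]/2.7,.026);print(np.linalg.norm(A-B))
E
```

```text
((253.35914611816406, 52.85540771484375), (46.18039321899414, 48.296504974365234), 88.64329528808594)
[[ 0.6083 -0.2133  0.026 ]
 [ 0.5635 -0.2644  0.026 ]
 [ 0.5177 -0.3178  0.026 ]
 [ 0.474  -0.3698  0.026 ]]
[[-0.0448 -0.0512  0.    ]
 [-0.0458 -0.0534  0.    ]
 [-0.0437 -0.0519  0.    ]] [0.068  0.0704 0.0679]
dir [ 6.51327085e-01  7.58797093e-01 -2.41007897e-16] 49.358266742201245
B [ 0.6093 -0.2116  0.026 ]
S [ 0.5637 -0.2648  0.026 ]
L [ 0.5181 -0.3179  0.026 ]
M [ 0.4725 -0.371   0.026 ]
0.06647023227418018
0.041461653136018004
0.054894220668760846
0.04559282895181298
```

Request:
{"api": "drive_tool", "payload": {
  "targets": [0, 0, 0, 36.6, -31.2, 0, 1, 0, 0, 0, 36.6, -31.2, 0, 1, 0, 0, 0, 36.6, -31.2, 0, 1, 0, 0, 0, 36.6, -31.2, 0, 1, 0, 0, 0, 36.6, -31.2, 0, 1, 0, 0, 0, 36.6, -31.2, 0, 1, 0, 0, 0, 36.6, -31.2, 0, 1, 0, 0, 0, 36.6, -31.2, 0, 1, 0, 0, 0, 36.6, -31.2, 0, 1, 0, 0, 0, 36.6, -31.2, 0, 1, 0, 0, -2.2, 0, 0, 0, 1, 0, 0, 0, 0, 0, 0, 1]
}}

```text
clock: 3.15
position: [0.5627, 0.1905, 0.2002]
ee_rot: [0.0, 0.91, 0.414, -0.001]
contact_force: [-0.4, -0.1, -0.3]
width: 0.0854
```

```bash
python3 - <<'E'
from h import *
s=get_state();print({k:np.round(s[k],4) for k in('clock','qpos','position','ee_rot','contact_force','width')})
snap('wrist','w1.png');np.save('w1.npy',np.r_[s['position'],s['ee_rot']])
im=cv2.imread('pics/w0.png');hsv=cv2.cvtColor(im,cv2.COLOR_BGR2HSV)
m=cv2.inRange(hsv,(20,120,60),(38,255,255));m[200:]=0
cs,_=cv2.findContours(m,cv2.RETR_EXTERNAL,cv2.CHAIN_APPROX_NONE);c=max(cs,key=cv2.contourArea);e=cv2.fitEllipse(cv2.convexHull(c));print(e,wray(np.load('w0.npy'),*e[0],.024))
im=cv2.imread('pics/w1.png');cv2.imwrite('pics/w1z.png',cv2.resize(im,None,fx=1.56,fy=1.56,interpolation=cv2.INTER_CUBIC))
E
```

```text
{'clock': np.float64(3.15), 'qpos': array([ 2.0950e-01,  3.2330e-01,  1.5141e+00, -3.0000e-04,  1.3052e+00,
        9.2630e-01]), 'position': array([0.5627, 0.1905, 0.2002]), 'ee_rot': array([ 0.000e+00,  9.102e-01,  4.142e-01, -5.000e-04]), 'contact_force': array([-0.4128, -0.133 , -0.3296]), 'width': np.float64(0.0854)}
((253.33697509765625, 50.46898651123047), (75.57771301269531, 81.15740203857422), 177.8437042236328) [ 0.60973544 -0.21171577  0.024     ]
```

View pics/w1z.png

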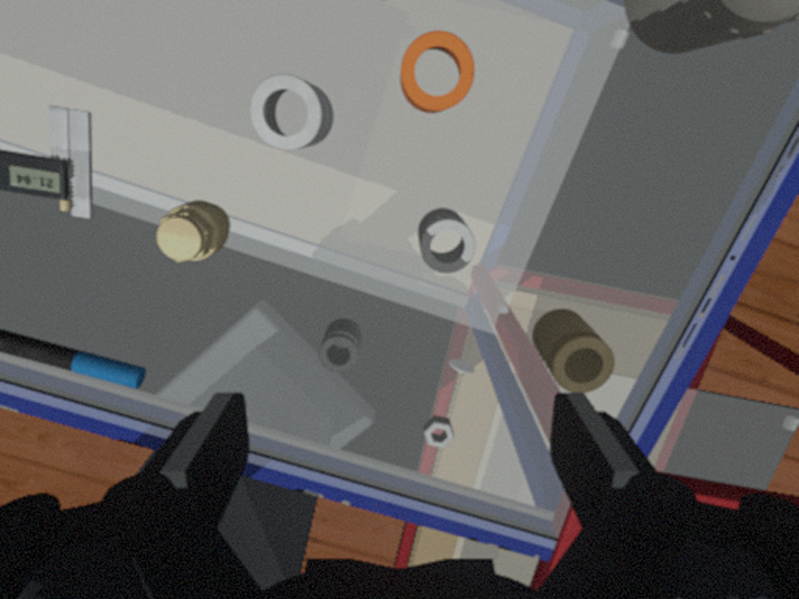

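```bash
python3 - <<'E'
import cv2
im=cv2.imread('pics/w1.png')
def crop(x,y,r=34):return cv2.resize(im[y-r:y+r,x-r:x+r],(380,380),interpolation=cv2.INTER_CUBIC)
import numpy as np
cv2.imwrite('pics/w1c.png',np.vstack([np.hstack([crop(185,71),crop(285,154)]),np.hstack([crop(218,222),crop(370,228)])])[:, :])
im2=cv2.imread('pics/w1c.png');cv2.imwrite('pics/w1c.png',cv2.convertScaleAbs(cv2.resize(im2,(600,600)),alpha=1.4))
E
```

```text
(no output)
```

View pics/w1c.png

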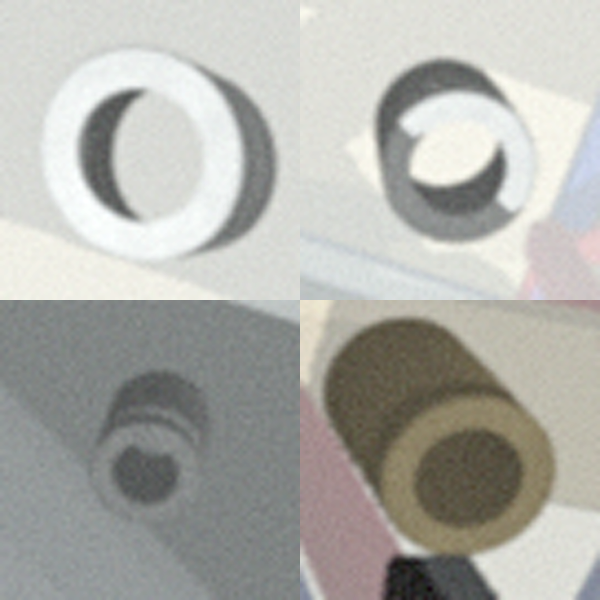

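```bash
cat > meas.py <<'E'
from h import *
p=np.load('w1.npy')
for n,(u,v),z in(('L',(183.2,71.9),.052),('M',(287.3,157.6),.045),('S',(216.9,226.8),.034),('B',(374.1,233.5),.052)):
    P=wray(p,u-.4,v-.4,z);print(n,P.round(4))
print('nut',wray(p,438/1.56,432/1.56,.011),'coup',wray(p,184/1.56,240/1.56,.052))
# small diameters
a=wray(p,184+92/4.41,226,.034);b=wray(p,184+198/4.41,226,.034);print(np.linalg.norm(a-b))
a=wray(p,336+82/4.41,233,.052);b=wray(p,336+255/4.41,233,.052);print(np.linalg.norm(a-b))
E
python3 meas.py
```

```text
L [0.5749 0.2946 0.052 ]
M [0.5933 0.1819 0.045 ]
S [0.4944 0.1711 0.034 ]
B [0.6094 0.0727 0.052 ]
nut [0.49781704 0.07185276 0.011     ] coup [0.48351507 0.28336496 0.052     ]
0.02405971633147877
0.037232024490917386
```

Request:
{"api": "drive_tool", "payload": {
  "targets": [0, 0, 0, 13.6, 28.7, 0, 0.8, 0, 0, 0, 0, 0, 60, 0.8, 0, 0, 0, 0, 0, 60, 0.8, 0, 0, 0, 0, 0, 50, 0.8, 0, 0, 0, 0, 0, 20, 0.8, 0, 0, 0, 0, 0, 0, 0.8, 0, 0, 0, 0, 0, 0, 0, 0, 0, 0, 0, 0, 0, 0, 0, 0, 0, 0, 0, 0, 0, 0, 0, 0, 0, 0, 0, 0, 0, 0, 0, 0, 0, 0, 0, 0, 0, 0, 0, 0, 0, 0],
  "grip_force": 40
}}

```text
clock: 4.7
position: [0.5949, 0.1816, 0.0125]
ee_rot: [0.001, 0.91, 0.415, 0.002]
contact_force: [0.3, 0.3, 5.5]
width: 0.0309
```

```bash
python3 - <<'E'
from h import *
snap('wrist','w2.png')
b=snap('side','s2.png')[180:330,160:340]
cv2.imwrite('pics/s2z.png',cv2.cvtColor(cv2.resize(b,None,fx=4,fy=4,interpolation=cv2.INTER_CUBIC),cv2.COLOR_RGB2BGR))
E
```

```text
(no output)
```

View pics/w2.png

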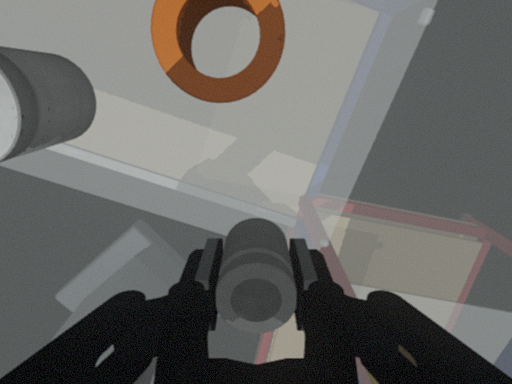

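View pics/s2z.png

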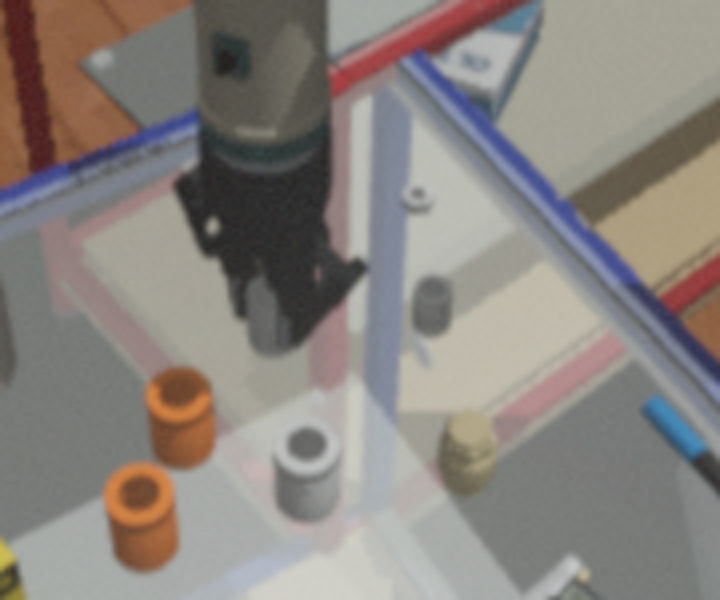

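```bash
python3 - <<'E'
from h import *
s=get_state();p=np.r_[s['position'],s['ee_rot']]
for z in (.045,):
  for uv in((256,298),(256,302)):
    P=wray(p,*uv,z);q=p[3:];R=Rot.from_quat([q[1],q[2],q[3],q[0]]).as_matrix();print(P.round(4),(R.T@(P-p[:3])).round(4))
    A,B=wray(p,217,300,z),wray(p,296,300,z);print(np.linalg.norm(A-B))
im=cv2.imread('pics/w2.png')[200:350,170:345];cv2.imwrite('pics/w2z.png',cv2.convertScaleAbs(cv2.resize(im,None,fx=4,fy=4),alpha=2))
E
```

```text
[0.595  0.1808 0.045 ] [-0.0004  0.0007 -0.0325]
0.030522028150662735
[0.5938 0.1794 0.045 ] [-0.0022  0.0007 -0.0325]
0.030522028150662735
```

View pics/w2z.png

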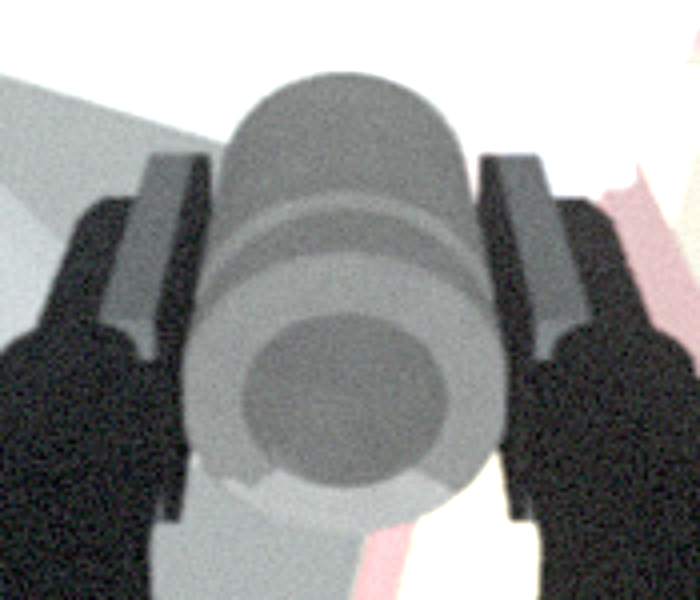

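Request:
{"api": "drive_tool", "payload": {
  "targets": [0, 0, 0, 0, 0, -10, 0, 0, 0, 0, 0, 0, -50, 0, 0, 0, 0, 0, 0, -50, 0, 0, 0, 0, 0, 0, 0, 0]
}}

```text
clock: 5.3
position: [0.5968, 0.1822, 0.1259]
ee_rot: [0.001, 0.91, 0.415, 0.005]
contact_force: [0.0, 0.9, -1.3]
width: 0.0308
```

Request:
{"api": "drive_tool", "payload": {
  "targets": [0, 0, 0, -45.3, 24.4, 0, 0, 0, 0, 0, -45.3, 24.4, 0, 0, 0, 0, 0, -45.3, 24.4, 0, 0, 0, 0, 0, -45.3, 24.4, 0, 0, 0, 0, 0, -45.3, 24.4, 0, 0, 0, 0, 0, -45.3, 24.4, 0, 0, 0, 0, 0, -45.3, 24.4, 0, 0, 0, 0, 0, -45.3, 24.4, 0, 0, 0, 0, 0, -45.3, 24.4, 0, 0, 0, 0, 0, -45.3, 24.4, 0, 0, 0, 0, 0, -45.3, 24.4, 0, 0, 0, 0, 0, 0, 0, 0, 0]
}}

```text
clock: 6.8
position: [0.468, -0.374, 0.1195]
ee_rot: [0.0, 0.911, 0.413, -0.001]
contact_force: [-0.1, 0.1, -1.5]
width: 0.0312
```

```bash
python3 - <<'E'
from h import *
s=get_state();print({k:np.round(s[k],4) for k in('clock','qpos','position','ee_rot','contact_force','width')})
snap('wrist','w3.png');p=np.r_[s['position'],s['ee_rot']];np.save('w3.npy',p)
q=p[3:];R=Rot.from_quat([q[1],q[2],q[3],q[0]]).as_matrix();print(R.round(3))
E
```

```text
{'clock': np.float64(6.8), 'qpos': array([-7.8970e-01,  3.9180e-01,  1.6211e+00, -1.3000e-03,  1.1290e+00,
       -6.9300e-02]), 'position': array([ 0.468 , -0.374 ,  0.1195]), 'ee_rot': array([ 0.000e+00,  9.108e-01,  4.128e-01, -6.000e-04]), 'contact_force': array([-0.088 ,  0.0834, -1.5275]), 'width': np.float64(0.0312)}
[[ 0.659  0.752 -0.001]
 [ 0.752 -0.659 -0.001]
 [-0.001 -0.    -1.   ]]
```

View pics/w3.png

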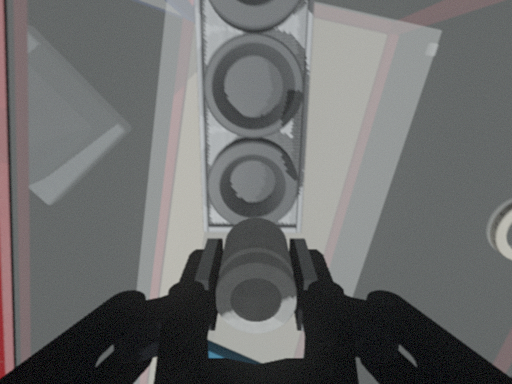

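```bash
python3 - <<'E'
from h import *
p=np.load('w3.npy')
for uv in((253.5,183),(254,84)):print(wray(p,*uv,.026).round(4))
im=cv2.imread('pics/w3.png')[0:240,190:320];cv2.imwrite('pics/w3z.png',cv2.convertScaleAbs(cv2.resize(im,None,fx=4,fy=2.5,interpolation=cv2.INTER_CUBIC),alpha=1.8))
E
```

```text
[ 0.4723 -0.3674  0.026 ]
[ 0.5184 -0.3155  0.026 ]
```

View pics/w3z.png

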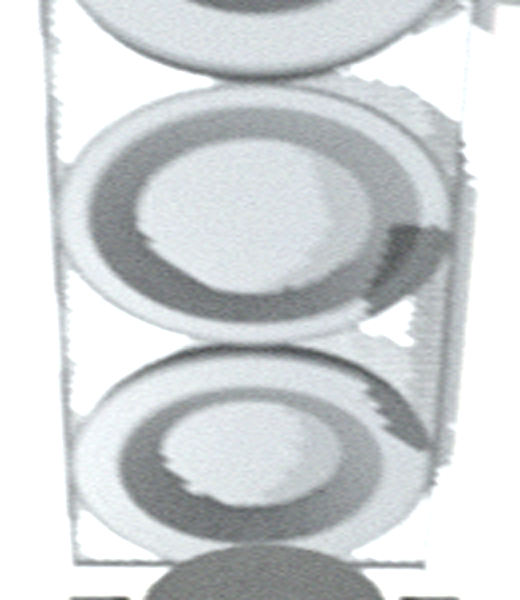

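Request:
{"api": "drive_tool", "payload": {
  "targets": [0, 0, 0, 5.7, -0.8, 0, 0, 0, 0, 0, 0, 0, 40, 0, 0, 0, 0, 0, 0, 30, 0, 0, 0, 0, 0, 0, 14, 0, 0, 0, 0, 0, 0, 4, 0, 0, 0, 0, 0, 0, 4, 0, 0, 0, 0, 0, 0, 0, 0]
}}

```text
clock: 7.72
position: [0.4727, -0.3665, 0.0295]
ee_rot: [0.001, 0.91, 0.415, 0.0]
contact_force: [-1.2, -0.8, 0.4]
width: 0.0308
```

```bash
python3 - <<'E'
from h import *
s=get_state();print({k:np.round(s[k],4) for k in('clock','qpos','position','ee_rot','contact_force','moment','width')})
im=snap('wrist','w4.png')[100:384,150:362];cv2.imwrite('pics/w4z.png',cv2.cvtColor(cv2.convertScaleAbs(cv2.resize(im,None,fx=2.1,fy=2.1,interpolation=cv2.INTER_CUBIC),alpha=1.8),cv2.COLOR_RGB2BGR))
E
```

```text
{'clock': np.float64(7.725), 'qpos': array([-7.7540e-01,  4.8290e-01,  1.7298e+00, -7.0000e-04,  9.2730e-01,
       -5.9700e-02]), 'position': array([ 0.4727, -0.3665,  0.0295]), 'ee_rot': array([9.000e-04, 9.099e-01, 4.148e-01, 0.000e+00]), 'contact_force': array([-1.2225, -0.7892,  0.3698]), 'moment': array([-0.1612,  0.2353,  0.0014]), 'width': np.float64(0.0308)}
```

View pics/w4z.png

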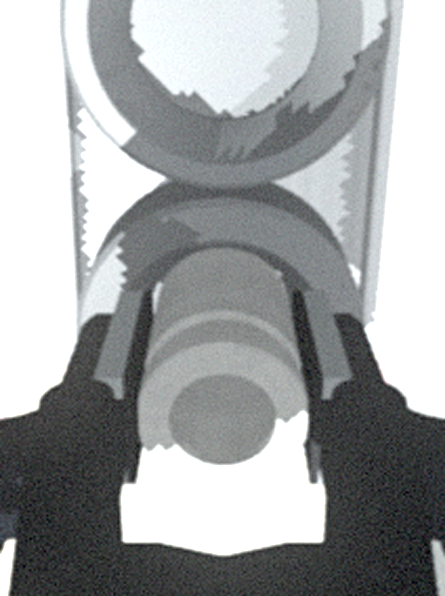

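Request:
{"api": "drive_tool", "payload": {
  "targets": [0, 0, 0, -3, 0.6, 0, 0, 0, 0, 0, 0, 0, 0, 0, 0, 0, 0, 0, 0, 0, 0, 0, 0, 0, 0, 0, 0, 0]
}}

```text
clock: 8.28
position: [0.4709, -0.3685, 0.0287]
ee_rot: [-0.0, 0.91, 0.415, 0.0]
contact_force: [-0.2, -1.1, -0.4]
width: 0.0306
```

```bash
python3 - <<'E'
from h import *
s=get_state();print({k:np.round(s[k],4) for k in('clock','qd','position','ee_rot','contact_force','moment','width')})
im=snap('side','s4.png')[70:200,160:320];cv2.imwrite('pics/s4z.png',cv2.cvtColor(cv2.convertScaleAbs(cv2.resize(im,None,fx=4.5,fy=4.5,interpolation=cv2.INTER_CUBIC),alpha=1.3),cv2.COLOR_RGB2BGR))
E
```

```text
{'clock': np.float64(8.275), 'qd': array([ 0.001 ,  0.    ,  0.0016, -0.0003, -0.0014, -0.0009]), 'position': array([ 0.4709, -0.3685,  0.0287]), 'ee_rot': array([-0.    ,  0.91  ,  0.4147,  0.    ]), 'contact_force': array([-0.2118, -1.0554, -0.3603]), 'moment': array([ 0.0266,  0.0207, -0.0257]), 'width': np.float64(0.0306)}
```

View pics/s4z.png

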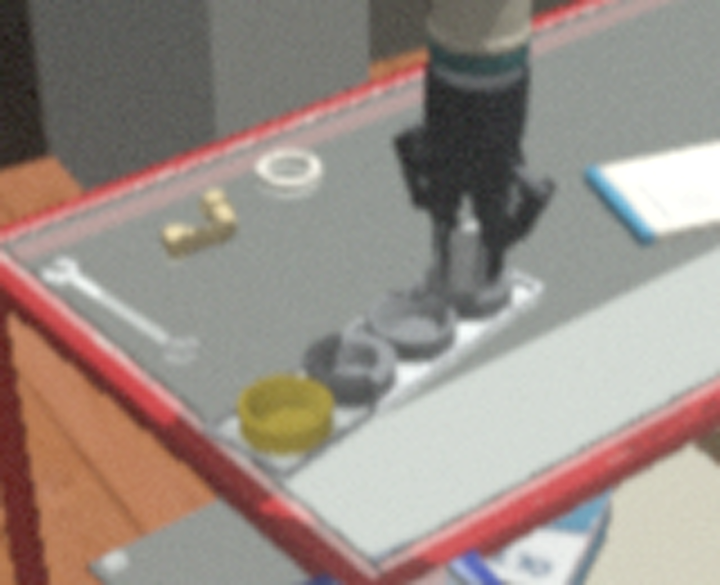

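Request:
{"api": "drive_tool", "payload": {
  "targets": [0, 0, 0, 0, 0, 3.5, 0, 0, 0, 0, 0, 0, 0, 0, 0, 0, 0, 0, 0, 0, 0]
}}

```text
clock: 8.7
position: [0.4711, -0.3687, 0.0253]
ee_rot: [0.0, 0.91, 0.415, 0.0]
contact_force: [1.9, -0.3, -0.2]
width: 0.0307
```

Request:
{"api": "drive_tool", "payload": {
  "targets": [0, 0, 0, 0, 0, 0, 0.55, 0, 0, 0, 0, 0, 0, 0.55, 0, 0, 0, 0, 0, 0, 0.55, 0, 0, 0, 0, 0, 0, 0.55]
}}

```text
clock: 9.2
position: [0.4709, -0.3686, 0.0252]
ee_rot: [0.0, 0.91, 0.415, -0.0]
contact_force: [-0.2, 0.2, -0.0]
width: 0.0468
```

```bash
python3 - <<'E'
from h import *
s=get_state();print({k:np.round(s[k],4) for k in('clock','position','ee_rot','contact_force','moment','width')})
im=snap('wrist','w5.png')[100:384,150:362];cv2.imwrite('pics/w5z.png',cv2.cvtColor(cv2.convertScaleAbs(cv2.resize(im,None,fx=2.1,fy=2.1,interpolation=cv2.INTER_CUBIC),alpha=1.8),cv2.COLOR_RGB2BGR))
E
```

```text
{'clock': np.float64(9.2), 'position': array([ 0.4709, -0.3686,  0.0252]), 'ee_rot': array([ 0.    ,  0.91  ,  0.4147, -0.    ]), 'contact_force': array([-0.2484,  0.2051, -0.0454]), 'moment': array([-0.0173,  0.0336,  0.0036]), 'width': np.float64(0.0468)}
```

View pics/w5z.png

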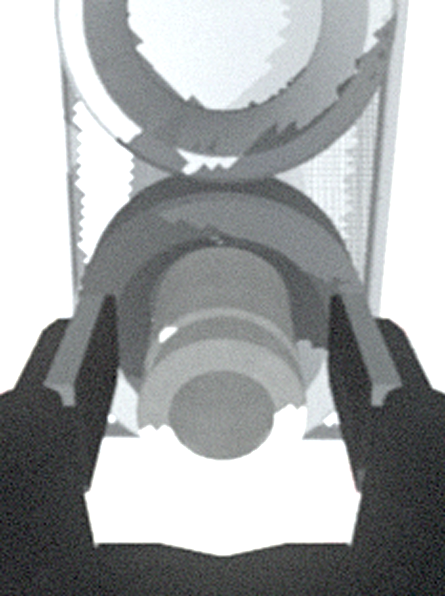

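Request:
{"api": "drive_tool", "payload": {
  "targets": [0, 0, 0, 0, 0, -50, 0.7, 0, 0, 0, 0, 0, -50, 0.7, 0, 0, 0, 47.4, -29.7, 0, 0.7, 0, 0, 0, 47.4, -29.7, 0, 0.7, 0, 0, 0, 47.4, -29.7, 0, 0.7, 0, 0, 0, 47.4, -29.7, 0, 0.7, 0, 0, 0, 47.4, -29.7, 0, 0.7, 0, 0, 0, 47.4, -29.7, 0, 0.7, 0, 0, 0, 47.4, -29.7, 0, 0.7, 0, 0, 0, 47.4, -29.7, 0, 0.7, 0, 0, 0, 47.4, -29.7, 0, 0.7, 0, 0, 0, 47.4, -29.7, 0, 0.7]
}}

```text
clock: 10.75
position: [0.5579, 0.1858, 0.1253]
ee_rot: [0.0, 0.91, 0.415, 0.0]
contact_force: [0.7, -0.1, -1.2]
width: 0.0598
```

Request:
{"api": "drive_tool", "payload": {
  "targets": [0, 0, 0, 47.4, -29.7, 0, 0.7, 0, 0, 0, 47.4, -29.7, 0, 0.7, 0, 0, 10, 0, 0, 0, 0.7, 0, 0, 10, 0, 0, 0, 0.7, 0, 0, 10, 0, 0, 0, 0.7, 0, 0, 0, 0, 0, 0, 0.7, 0, 0, 0, 0, 0, 0, 0.7, 0, 0, 0, 0, 0, 0, 0.7]
}}

```text
clock: 11.75
position: [0.5751, 0.2944, 0.1252]
ee_rot: [0.0, 0.986, 0.166, 0.0]
contact_force: [-0.2, -0.3, -0.3]
width: 0.0599
```

```bash
python3 - <<'E'
from h import *
s=get_state();print({k:np.round(s[k],4) for k in('clock','qpos','position','ee_rot','contact_force','moment','width')})
im=snap('wrist','w6.png');np.save('w6.npy',np.r_[s['position'],s['ee_rot']])
E
```

```text
{'clock': np.float64(11.75), 'qpos': array([ 3.6560e-01,  4.5120e-01,  1.5037e+00, -1.0000e-04,  1.1867e+00,
        1.6037e+00]), 'position': array([0.5751, 0.2944, 0.1252]), 'ee_rot': array([1.000e-04, 9.862e-01, 1.656e-01, 0.000e+00]), 'contact_force': array([-0.1619, -0.2555, -0.2592]), 'moment': array([-0.0273,  0.0129,  0.0191]), 'width': np.float64(0.0599)}
```

View pics/w6.png

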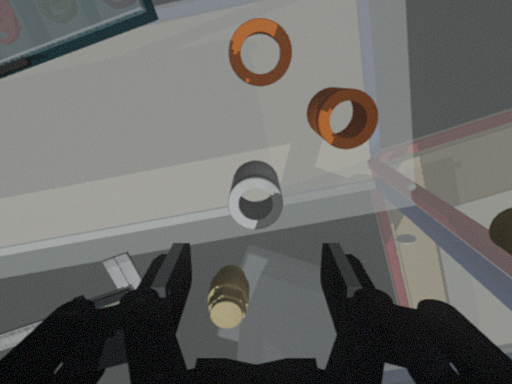

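```bash
cat >> h.py <<'E'
def toolrel(p,u,v,z):
    P=wray(p,u,v,z);q=p[3:];R=Rot.from_quat([q[1],q[2],q[3],q[0]]).as_matrix();return P.round(4),(R.T@(P-p[:3])*1000).round(1)
E
python3 - <<'E'
from h import *
p=np.load('w6.npy')
im=cv2.imread('pics/w6.png')
cv2.imwrite('pics/w6z.png',cv2.convertScaleAbs(cv2.resize(im[150:240,210:300],None,fx=6,fy=6,interpolation=cv2.INTER_CUBIC),alpha=1.2))
print(toolrel(p,255.5,203,.052))
E
```

```text
(array([0.5751, 0.2944, 0.052 ]), array([-0. ,  0. , 73.2]))
```

View pics/w6z.png

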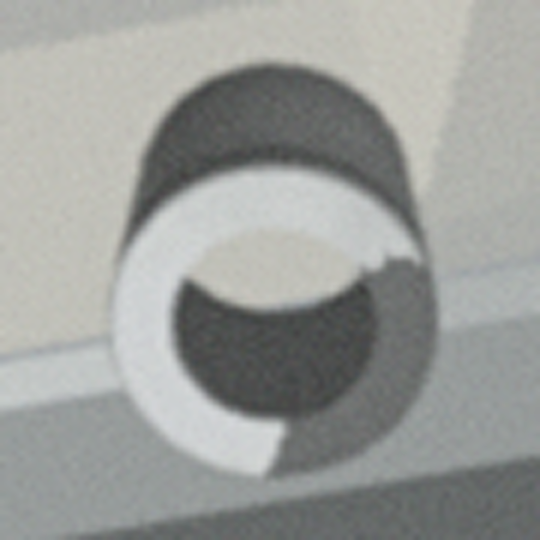

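Request:
{"api": "drive_tool", "payload": {
  "targets": [0, 0, 0, 0, 0, 60, 0.7, 0, 0, 0, 0, 0, 40, 0.7, 0, 0, 0, 0, 0, 11, 0.7, 0, 0, 0, 0, 0, 0, 0.7, 0, 0, 0, 0, 0, 0, 0.7, 0, 0, 0, 0, 0, 0, 0, 0, 0, 0, 0, 0, 0, 0, 0, 0, 0, 0, 0, 0, 0, 0, 0, 0, 0, 0, 0, 0, 0, 0, 0, 0, 0, 0, 0],
  "grip_force": 45
}}

```text
clock: 13.05
position: [0.5763, 0.295, 0.016]
ee_rot: [-0.0, 0.986, 0.165, 0.002]
contact_force: [1.2, -0.4, 5.8]
width: 0.0373
```

```bash
cat > look.py <<'E'
from h import *
import sys
s=get_state();print({k:np.round(s[k],4) for k in('clock','position','ee_rot','contact_force','moment','width')})
n=sys.argv[1];im=snap('wrist',n+'.png')[150:360,150:362];np.save(n+'.npy',np.r_[s['position'],s['ee_rot']])
cv2.imwrite('pics/'+n+'z.png',cv2.cvtColor(cv2.convertScaleAbs(cv2.resize(im,None,fx=2.8,fy=2.8,interpolation=cv2.INTER_CUBIC),alpha=1.8),cv2.COLOR_RGB2BGR))
E
python3 look.py w7
```

```text
{'clock': np.float64(13.05), 'position': array([0.5763, 0.295 , 0.016 ]), 'ee_rot': array([-3.000e-04,  9.863e-01,  1.651e-01,  1.700e-03]), 'contact_force': array([ 1.2454, -0.4475,  5.8023]), 'moment': array([-0.0103,  0.0688, -0.0397]), 'width': np.float64(0.0373)}
```

View pics/w7z.png

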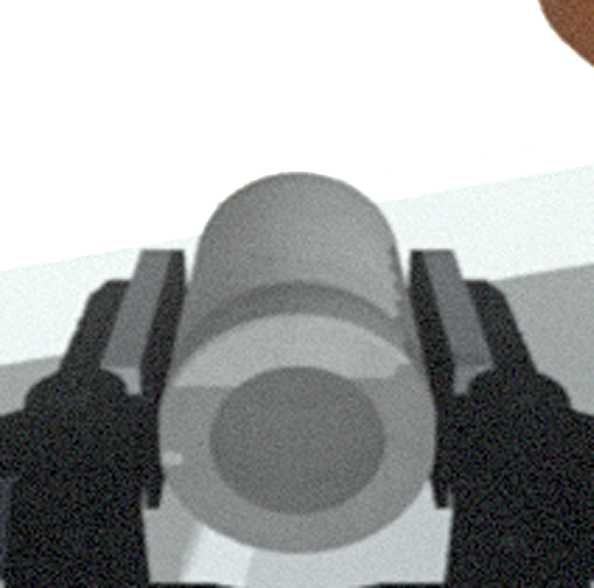

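```bash
python3 - <<'E'
from h import *
p=np.load('w7.npy');print(toolrel(p,256,304,.052))
E
```

```text
(array([0.5758, 0.2946, 0.052 ]), array([ -0.4,   0.3, -36. ]))
```

Request:
{"api": "drive_tool", "payload": {
  "targets": [0, 0, 0, 0, 0, -10, 0, 0, 0, 0, 0, 0, -50, 0, 0, 0, 0, 0, 0, -50, 0, 0, 0, -10, 0, 0, 0, 0, 0, 0, -10, 0, 0, 0, 0, 0, 0, -10, 0, 0, 0, 0, 0, 0, 0, 0, 0, 0, 0]
}}

```text
clock: 13.98
position: [0.5748, 0.2944, 0.1243]
ee_rot: [0.0, 0.91, 0.414, -0.0]
contact_force: [0.5, -0.1, -0.8]
width: 0.0369
```

Request:
{"api": "drive_tool", "payload": {
  "targets": [0, 0, 0, -45.3, 32.6, 0, 0, 0, 0, 0, -45.3, 32.6, 0, 0, 0, 0, 0, -45.3, 32.6, 0, 0, 0, 0, 0, -45.3, 32.6, 0, 0, 0, 0, 0, -45.3, 32.6, 0, 0, 0, 0, 0, -45.3, 32.6, 0, 0, 0, 0, 0, -45.3, 32.6, 0, 0, 0, 0, 0, -45.3, 32.6, 0, 0, 0, 0, 0, -45.3, 32.6, 0, 0, 0, 0, 0, -45.3, 32.6, 0, 0, 0, 0, 0, -45.3, 32.6, 0, 0, 0, 0, 0, 0, 0, 0, 0]
}}

```text
clock: 15.48
position: [0.5185, -0.3213, 0.1242]
ee_rot: [0.001, 0.912, 0.411, -0.0]
contact_force: [-0.1, 0.9, -1.4]
width: 0.037
```

Request:
{"api": "drive_tool", "payload": {
  "targets": [0, 0, 0, 0, 0, 0, 0, 0, 0, 0, 0, 0, 0, 0]
}}

```text
clock: 15.72
position: [0.5188, -0.3153, 0.1242]
ee_rot: [-0.0, 0.91, 0.415, -0.0]
contact_force: [-0.0, 1.2, -1.3]
width: 0.0367
```

```bash
python3 look.py w8; python3 - <<'E'
import cv2
im=cv2.imread('pics/w8.png')
cv2.imwrite('pics/w8y.png',cv2.convertScaleAbs(cv2.resize(im[0:240,190:320],None,fx=4,fy=2.5,interpolation=cv2.INTER_CUBIC),alpha=1.8))
E
```

```text
{'clock': np.float64(15.725), 'position': array([ 0.5188, -0.3153,  0.1242]), 'ee_rot': array([-5.000e-04,  9.099e-01,  4.149e-01, -0.000e+00]), 'contact_force': array([-0.0367,  1.1517, -1.263 ]), 'moment': array([ 0.0327, -0.0473, -0.0026]), 'width': np.float64(0.0367)}
```

View pics/w8y.png

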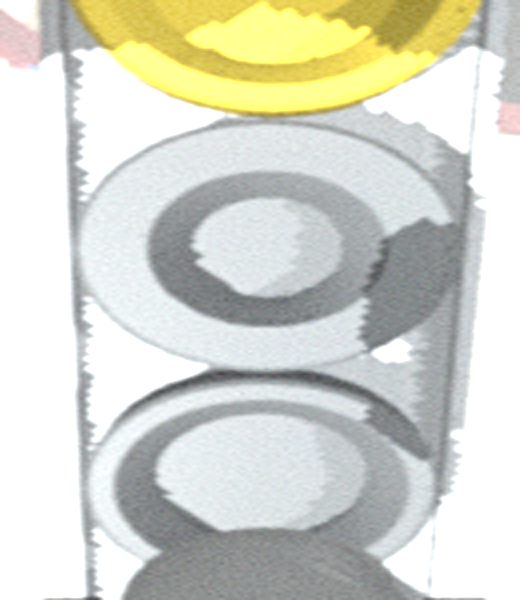

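View pics/w8z.png

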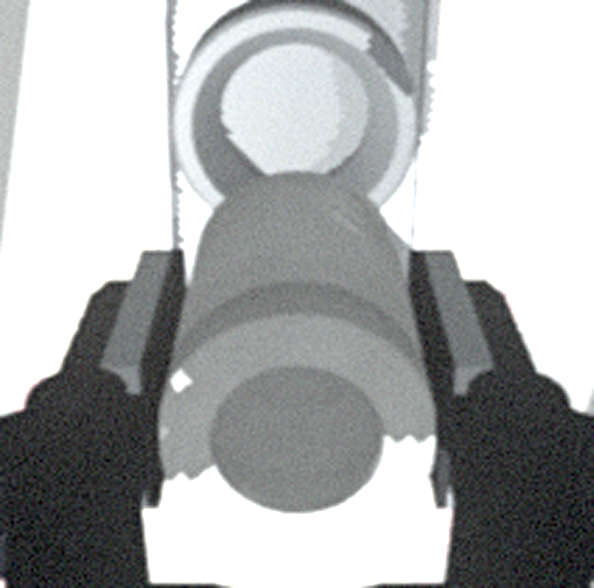

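```bash
python3 - <<'E'
from h import *
p=np.load('w8.npy')
S=wray(p,256.7,98.9,.026);d=np.array([.6525,.7577,0]);print(S,S-.07*d)
T=wray(p,255.5,402/2.5-.3,.026);print('Lmouth top->c',T-.028*d)
s=get_state();print(s['position'],s['qd'].round(4))
E
```

```text
[ 0.56383551 -0.26505363  0.026     ] [ 0.51816051 -0.31809263  0.026     ]
Lmouth top->c [ 0.51633066 -0.3187161   0.026     ]
[ 0.51890534 -0.31526506  0.1242593 ] [ 0.0018 -0.0002 -0.0018 -0.0003 -0.0047 -0.0044]
```

Request:
{"api": "drive_tool", "payload": {
  "targets": [0, 0, 0, 0, 0, 0, 0, 0, 0, 0, 0, 0, 0, 0, 0, 0, 0, 0, 0, 0, 0]
}}

```text
clock: 16.15
position: [0.5189, -0.3165, 0.1243]
ee_rot: [0.0, 0.91, 0.415, -0.0]
contact_force: [-0.4, 1.1, -0.4]
width: 0.037
```

Request:
{"api": "drive_tool", "payload": {
  "targets": [0, 0, 0, -1.4, 0.3, 0, 0, 0, 0, 0, 0, 0, 40, 0, 0, 0, 0, 0, 0, 30, 0, 0, 0, 0, 0, 0, 16, 0, 0, 0, 0, 0, 0, 4, 0, 0, 0, 0, 0, 0, 3, 0, 0, 0, 0, 0, 0, 0, 0, 0, 0, 0, 0, 0, 0, 0, 0, 0, 0, 0, 0, 0, 0]
}}

```text
clock: 17.27
position: [0.5184, -0.3183, 0.0318]
ee_rot: [0.001, 0.91, 0.415, 0.0]
contact_force: [-0.4, 0.7, -1.0]
width: 0.0373
```

```bash
python3 look.py w9
```

```text
{'clock': np.float64(17.275), 'position': array([ 0.5184, -0.3183,  0.0318]), 'ee_rot': array([5.000e-04, 9.100e-01, 4.147e-01, 2.000e-04]), 'contact_force': array([-0.3921,  0.7324, -0.9563]), 'moment': array([-0.0099,  0.0131,  0.0373]), 'width': np.float64(0.0373)}
```

View pics/w9z.png

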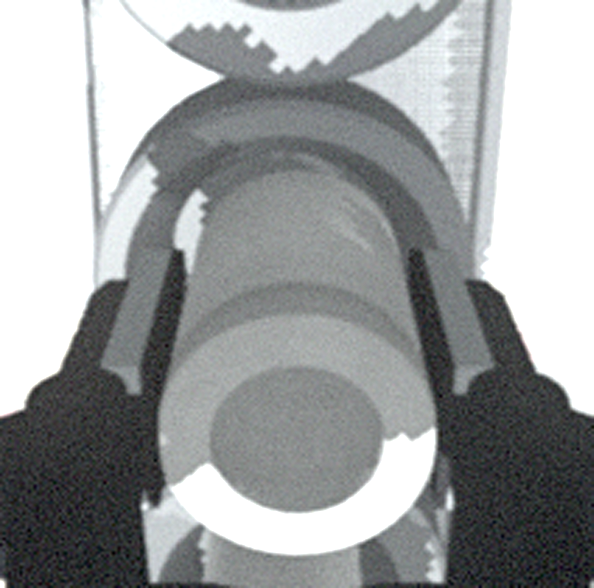

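Request:
{"api": "drive_tool", "payload": {
  "targets": [0, 0, 0, 0, 0, 3, 0, 0, 0, 0, 0, 0, 0, 0, 0, 0, 0, 0, 0, 0, 0, 0, 0, 0, 0, 0, 0, 0.62, 0, 0, 0, 0, 0, 0, 0.62, 0, 0, 0, 0, 0, 0, 0.62, 0, 0, 0, 0, 0, 0, 0.62]
}}

```text
clock: 18.2
position: [0.5182, -0.3181, 0.0283]
ee_rot: [0.0, 0.91, 0.415, 0.0]
contact_force: [0.3, 0.8, 0.7]
width: 0.0529
```

```bash
python3 look.py w10
```

```text
{'clock': np.float64(18.2), 'position': array([ 0.5182, -0.3181,  0.0283]), 'ee_rot': array([2.000e-04, 9.100e-01, 4.147e-01, 0.000e+00]), 'contact_force': array([0.3267, 0.77  , 0.6706]), 'moment': array([ 0.0047, -0.0189, -0.0057]), 'width': np.float64(0.0529)}
```

View pics/w10z.png

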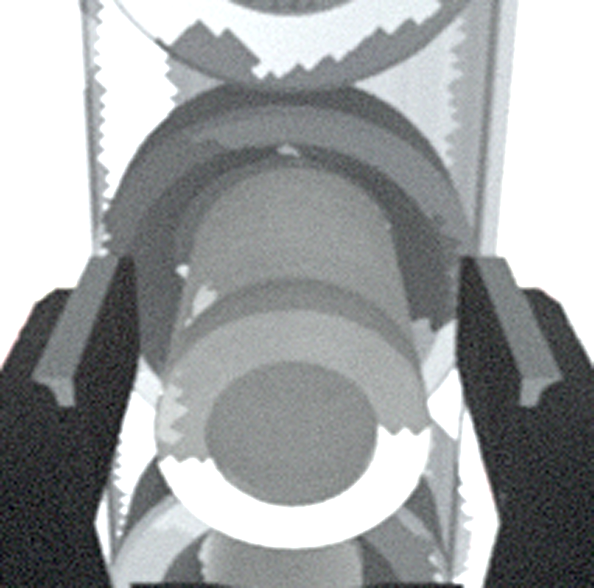

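Request:
{"api": "drive_tool", "payload": {
  "targets": [0, 0, 0, 0, 0, -50, 0.7, 0, 0, 0, 0, 0, -50, 0.7, 0, 0, 0, 44.3, -23.5, 0, 0.7, 0, 0, 0, 44.3, -23.5, 0, 0.7, 0, 0, 0, 44.3, -23.4, 0, 0.7, 0, 0, 0, 44.3, -23.4, 0, 0.7, 0, 0, 0, 44.3, -23.4, 0, 0.7, 0, 0, 0, 44.3, -23.4, 0, 0.7, 0, 0, 0, 44.3, -23.5, 0, 0.7, 0, 0, 0, 44.3, -23.5, 0, 0.7, 0, 0, 0, 0, 0, 0, 0.7, 0, 0, 0, 0, 0, 0, 0.7]
}}

```text
clock: 19.75
position: [0.6087, 0.0723, 0.128]
ee_rot: [0.0, 0.91, 0.415, -0.0]
contact_force: [-0.1, 0.3, 1.1]
width: 0.0597
```

Request:
{"api": "drive_tool", "payload": {
  "targets": [0, 0, 0, 0, 0, 0, 0.7, 0, 0, 0, 0, 0, 0, 0.7]
}}

```text
clock: 20.0
position: [0.6089, 0.0713, 0.1282]
ee_rot: [0.0, 0.91, 0.414, -0.0]
contact_force: [0.3, -0.3, -0.2]
width: 0.0601
```

```bash
python3 look.py w11
```

```text
{'clock': np.float64(20.0), 'position': array([0.6089, 0.0713, 0.1282]), 'ee_rot': array([ 1.000e-04,  9.103e-01,  4.139e-01, -1.000e-04]), 'contact_force': array([ 0.3098, -0.3008, -0.1997]), 'moment': array([-0.0519, -0.0403,  0.0164]), 'width': np.float64(0.0601)}
```

View pics/w11z.png

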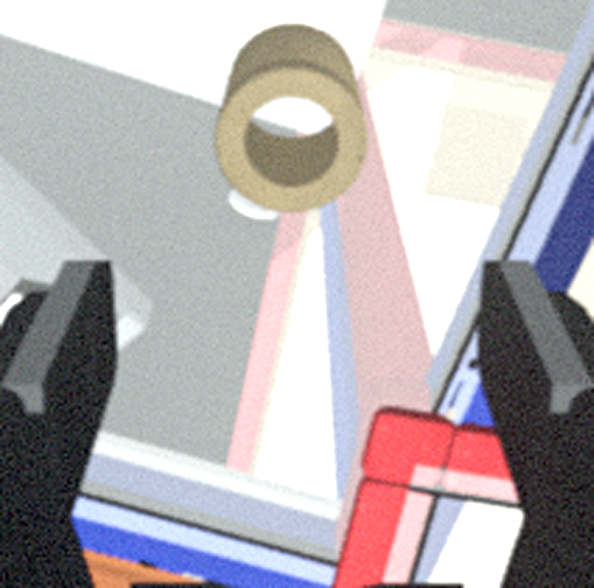

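```bash
python3 - <<'E'
from h import *
p=np.load('w11.npy');print(toolrel(p,253.4,198.8,.052), get_state()['position'])
E
```

```text
(array([0.6093, 0.0733, 0.052 ]), array([ 1.8, -1. , 76.2])) [0.60893898 0.07140971 0.12821715]
```

Request:
{"api": "drive_tool", "payload": {
  "targets": [0, 0, 0, 1.5, -1, 0, 0.7, 0, 0, 0, 0, 0, 60, 0.7, 0, 0, 0, 0, 0, 40, 0.7, 0, 0, 0, 0, 0, 14, 0.7, 0, 0, 0, 0, 0, 0, 0.7, 0, 0, 0, 0, 0, 0, 0.7, 0, 0, 0, 0, 0, 0, 0, 0, 0, 0, 0, 0, 0, 0, 0, 0, 0, 0, 0, 0, 0, 0, 0, 0, 0, 0, 0, 0, 0, 0, 0, 0, 0, 0, 0]
}}

```text
clock: 21.42
position: [0.6105, 0.0744, 0.016]
ee_rot: [0.001, 0.91, 0.415, 0.002]
contact_force: [0.7, 0.2, 6.5]
width: 0.0369
```

```bash
python3 look.py w12
```

```text
{'clock': np.float64(21.425), 'position': array([0.6105, 0.0744, 0.016 ]), 'ee_rot': array([7.000e-04, 9.100e-01, 4.147e-01, 1.500e-03]), 'contact_force': array([0.6984, 0.1761, 6.4827]), 'moment': array([ 0.031 ,  0.2118, -0.0012]), 'width': np.float64(0.0369)}
```

View pics/w12z.png

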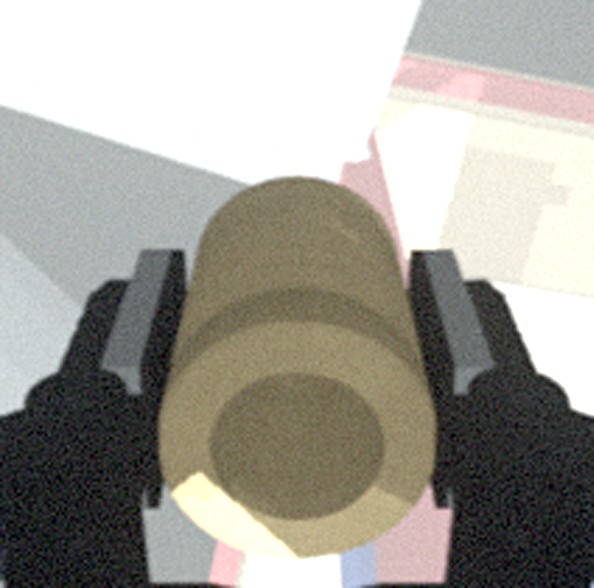

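Request:
{"api": "drive_tool", "payload": {
  "targets": [0, 0, 0, 0, 0, -10, 0, 0, 0, 0, 0, 0, -50, 0, 0, 0, 0, 0, 0, -50, 0, 0, 0, 0, -35.6, 31.2, 0, 0, 0, 0, 0, -35.6, 31.2, 0, 0, 0, 0, 0, -35.6, 31.2, 0, 0, 0, 0, 0, -35.6, 31.2, 0, 0, 0, 0, 0, -35.6, 31.2, 0, 0, 0, 0, 0, -35.6, 31.2, 0, 0, 0, 0, 0, 0, 0, 0, 0, 0, 0, 0, 0, 0, 0, 0, 0, 0, 0, 0, 0, 0, 0]
}}

```text
clock: 22.98
position: [0.6102, -0.2083, 0.1243]
ee_rot: [-0.0, 0.91, 0.415, -0.0]
contact_force: [0.4, 0.2, -1.5]
width: 0.0371
```

Request:
{"api": "drive_tool", "payload": {
  "targets": [0, 0, 0, 0, 0, 0, 0, 0, 0, 0, 0, 0, 0, 0]
}}

```text
clock: 23.22
position: [0.6105, -0.2089, 0.1243]
ee_rot: [0.0, 0.91, 0.415, -0.0]
contact_force: [0.3, -0.9, -0.5]
width: 0.0371
```

```bash
python3 look.py w13; python3 - <<'E'
from h import *
p=np.load('w13.npy');print(toolrel(p,256,150+438/2.8-.3,p[2]+.036))
p=np.load('w12.npy');print(toolrel(p,256,150+438/2.8-.3,.052))
E
```

```text
{'clock': np.float64(23.225), 'position': array([ 0.6105, -0.2089,  0.1243]), 'ee_rot': array([ 0.    ,  0.9097,  0.4152, -0.    ]), 'contact_force': array([ 0.3493, -0.8659, -0.4999]), 'moment': array([ 0.0053,  0.0583, -0.0048]), 'width': np.float64(0.0371)}
(array([ 0.61  , -0.2105,  0.1603]), array([ -1.5,   0.7, -36. ]))
(array([0.6099, 0.0728, 0.052 ]), array([ -1.5,   0.7, -36. ]))
```

View pics/w13.png

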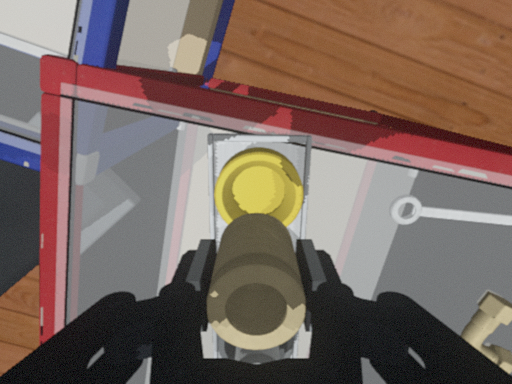

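```bash
python3 - <<'E'
from h import *
p=np.load('w13.npy');print(toolrel(p,259,194,.026));t=wray(p,259,151,.026);print(t-.034*np.array([.6525,.7577,0]))
im=cv2.imread('pics/w13.png');cv2.imwrite('pics/w13y.png',cv2.convertScaleAbs(cv2.resize(im[130:250,195:325],None,fx=5,fy=5,interpolation=cv2.INTER_CUBIC),alpha=1.3))
E
```

```text
(array([ 0.6114, -0.2126,  0.026 ]), array([-2.2,  3.1, 98.3]))
[ 0.61073807 -0.21330225  0.026     ]
```

View pics/w13y.png

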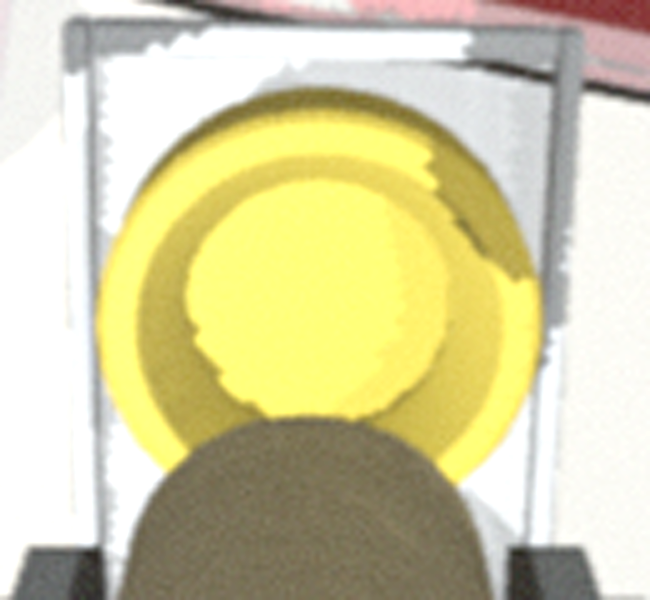

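Request:
{"api": "drive_tool", "payload": {
  "targets": [0, 0, 0, -1.2, 1.8, 0, 0, 0, 0, 0, 0, 0, 40, 0, 0, 0, 0, 0, 0, 30, 0, 0, 0, 0, 0, 0, 16, 0, 0, 0, 0, 0, 0, 4, 0, 0, 0, 0, 0, 0, 3, 0, 0, 0, 0, 0, 0, 0, 0, 0, 0, 0, 0, 0, 0, 0, 0, 0, 0, 0, 0, 0, 0]
}}

```text
clock: 24.4
position: [0.6113, -0.212, 0.0318]
ee_rot: [0.0, 0.91, 0.415, 0.0]
contact_force: [0.9, -0.7, -2.3]
width: 0.0366
```

```bash
python3 look.py w14
```

```text
{'clock': np.float64(24.4), 'position': array([ 0.6113, -0.212 ,  0.0318]), 'ee_rot': array([4.000e-04, 9.100e-01, 4.147e-01, 3.000e-04]), 'contact_force': array([ 0.8559, -0.7312, -2.2508]), 'moment': array([ 0.0068, -0.0108, -0.0039]), 'width': np.float64(0.0366)}
```

View pics/w14z.png

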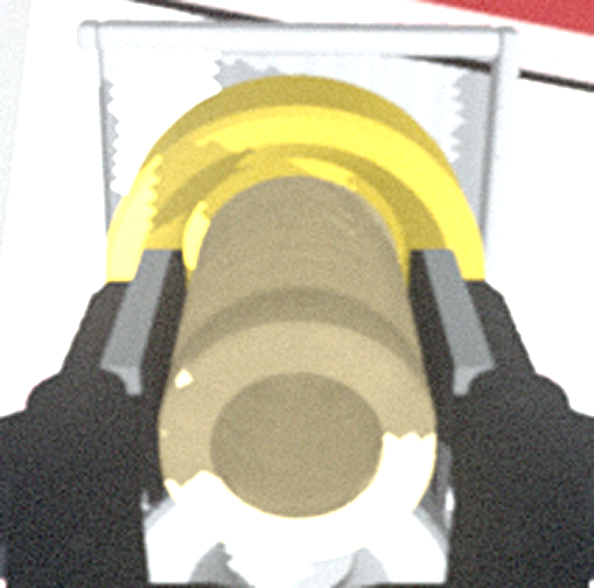

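Request:
{"api": "drive_tool", "payload": {
  "targets": [0, 0, 0, 0, 0, 3, 0, 0, 0, 0, 0, 0, 0, 0, 0, 0, 0, 0, 0, 0, 0, 0, 0, 0, 0, 0, 0, 0.62, 0, 0, 0, 0, 0, 0, 0.62, 0, 0, 0, 0, 0, 0, 0.62, 0, 0, 0, 0, 0, 0, 0.62]
}}

```text
clock: 25.32
position: [0.6111, -0.2119, 0.0283]
ee_rot: [0.0, 0.91, 0.415, 0.0]
contact_force: [0.1, -0.7, 0.3]
width: 0.0526
```

```bash
python3 look.py w15
```

```text
{'clock': np.float64(25.325), 'position': array([ 0.6111, -0.2119,  0.0283]), 'ee_rot': array([1.000e-04, 9.100e-01, 4.147e-01, 1.000e-04]), 'contact_force': array([ 0.063 , -0.6889,  0.2633]), 'moment': array([ 0.023 ,  0.0009, -0.0229]), 'width': np.float64(0.0526)}
```

View pics/w15z.png

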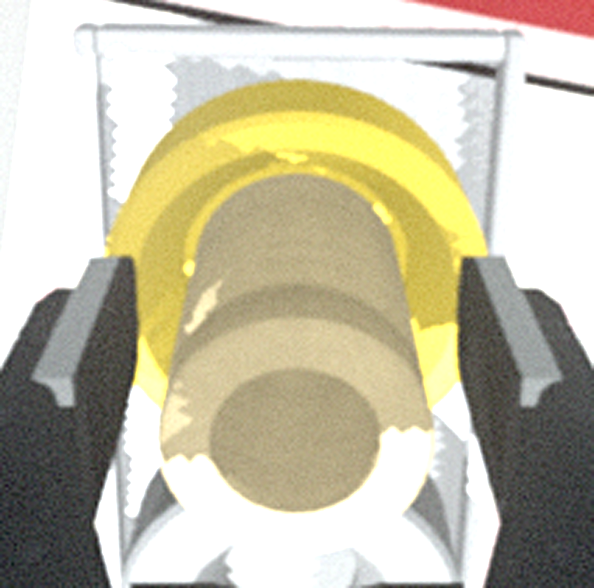

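Request:
{"api": "drive_tool", "payload": {
  "targets": [0, 0, 0, 0, 0, -50, 0.65, 0, 0, 0, 0, 0, -50, 0.65, 0, 0, 0, 26.6, -42.4, 0, 0.65, 0, 0, 0, 26.6, -42.4, 0, 0.65, 0, 0, 0, 26.6, -42.4, 0, 0.65, 0, 0, 0, 26.6, -42.4, 0, 0.65, 0, 0, 0, 26.6, -42.4, 0, 0.65, 0, 0, 0, 26.6, -42.4, 0, 0.65, 0, 0, 0, 26.6, -42.4, 0, 0.65, 0, 0, 0, 26.6, -42.4, 0, 0.65, 0, 0, 0, 0, 0, 0, 0.65, 0, 0, 0, 0, 0, 0, 0.65]
}}

```text
clock: 26.88
position: [0.4948, 0.1711, 0.1283]
ee_rot: [0.0, 0.91, 0.415, 0.0]
contact_force: [0.2, 0.5, 0.1]
width: 0.0552
```

Request:
{"api": "drive_tool", "payload": {
  "targets": [0, 0, 0, 0, 0, 10, 0.65, 0, 0, 0, 0, 0, 0, 0.65, 0, 0, 0, 0, 0, 0, 0.65]
}}

```text
clock: 27.25
position: [0.4948, 0.1705, 0.1178]
ee_rot: [-0.0, 0.91, 0.414, -0.0]
contact_force: [-0.4, 0.4, -0.5]
width: 0.0553
```

```bash
python3 look.py w16
```

```text
{'clock': np.float64(27.25), 'position': array([0.4948, 0.1705, 0.1178]), 'ee_rot': array([-0.000e+00,  9.102e-01,  4.141e-01, -3.000e-04]), 'contact_force': array([-0.4377,  0.3602, -0.5229]), 'moment': array([-0.0154, -0.0606, -0.0158]), 'width': np.float64(0.0553)}
```

View pics/w16z.png

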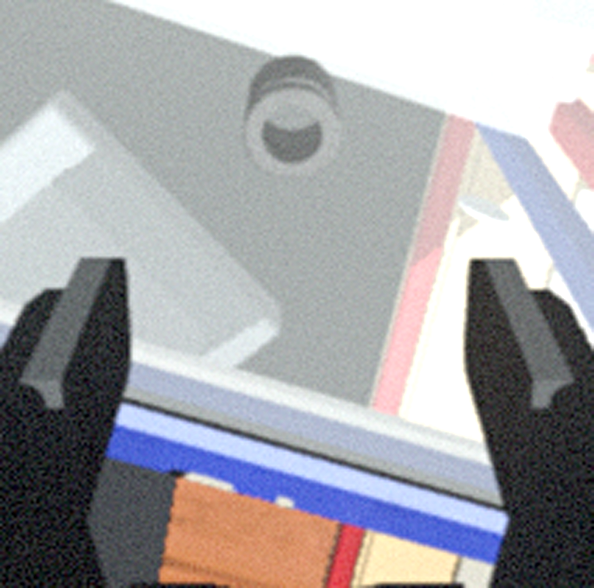

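```bash
python3 - <<'E'
from h import *
p=np.load('w16.npy');print(toolrel(p,254.1,194.9,.034), get_state()['position'])
E
```

```text
(array([0.4956, 0.1724, 0.034 ]), array([ 2. , -0.6, 83.8])) [0.49486214 0.17072699 0.11802367]
```

Request:
{"api": "drive_tool", "payload": {
  "targets": [0, 0, 0, 1.8, -0.6, 0, 0.65, 0, 0, 0, 0, 0, 60, 0.65, 0, 0, 0, 0, 0, 40, 0.65, 0, 0, 0, 0, 0, 9, 0.65, 0, 0, 0, 0, 0, 0, 0.65, 0, 0, 0, 0, 0, 0, 0.65, 0, 0, 0, 0, 0, 0, 0, 0, 0, 0, 0, 0, 0, 0, 0, 0, 0, 0, 0, 0, 0, 0, 0, 0, 0, 0, 0, 0, 0, 0, 0, 0, 0, 0, 0],
  "grip_force": 40
}}

```text
clock: 28.68
position: [0.4961, 0.1732, 0.0104]
ee_rot: [0.0, 0.91, 0.415, 0.001]
contact_force: [-0.7, 0.7, 6.2]
width: 0.0238
```

```bash
python3 look.py w17
```

```text
{'clock': np.float64(28.675), 'position': array([0.4961, 0.1732, 0.0104]), 'ee_rot': array([3.000e-04, 9.100e-01, 4.147e-01, 1.000e-03]), 'contact_force': array([-0.7091,  0.6891,  6.2087]), 'moment': array([-0.0501,  0.1444, -0.0291]), 'width': np.float64(0.0238)}
```

View pics/w17z.png

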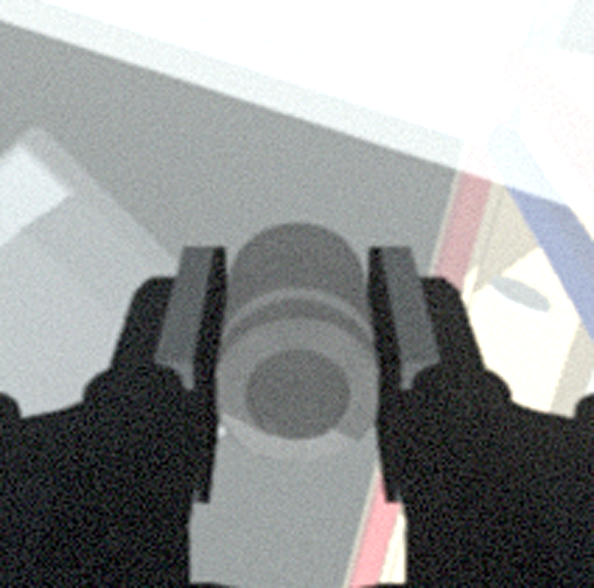

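```bash
python3 - <<'E'
from h import *
p=np.load('w17.npy');P,r=toolrel(p,256,288,.034);print(P,r)
q=p[3:];R=Rot.from_quat([.91,.4147,0,0]).as_matrix();off=R[:2,:2]@(r[:2]/1000)
t=np.array([.564,-.2652])-off;d=t-[.4956,.1723];print(t,R[:2,:2].T@d*1000)
E
```

```text
[0.4952 0.1713 0.034 ] [ -2.    0.7 -23.6]
[ 0.56478386 -0.26323136] [-283.30429075  337.95361607]
```

Request:
{"api": "drive_tool", "payload": {
  "targets": [0, 0, 0, 0, 0, -10, 0, 0, 0, 0, 0, 0, -55, 0, 0, 0, 0, 0, 0, -55, 0, 0, 0, 0, -31.5, 37.5, 0, 0, 0, 0, 0, -31.5, 37.5, 0, 0, 0, 0, 0, -31.5, 37.5, 0, 0, 0, 0, 0, -31.5, 37.5, 0, 0, 0, 0, 0, -31.5, 37.5, 0, 0, 0, 0, 0, -31.5, 37.6, 0, 0, 0, 0, 0, -31.5, 37.6, 0, 0, 0, 0, 0, -31.5, 37.6, 0, 0, 0, 0, 0, -31.5, 37.6, 0, 0]
}}

```text
clock: 30.22
position: [0.5642, -0.2641, 0.1296]
ee_rot: [0.0, 0.91, 0.415, 0.0]
contact_force: [-0.3, 0.5, -0.8]
width: 0.0241
```

Request:
{"api": "drive_tool", "payload": {
  "targets": [0, 0, 0, 0, 0, 0, 0, 0, 0, 0, 0, 0, 0, 0, 0, 0, 0, 0, 0, 0, 0, 0, 0, 0, 0, 0, 0, 0, 0, 0, 0, 0, 0, 0, 0]
}}

```text
clock: 30.85
position: [0.5644, -0.2618, 0.1294]
ee_rot: [0.0, 0.91, 0.415, 0.0]
contact_force: [-0.7, 0.9, -1.1]
width: 0.0234
```

```bash
python3 look.py w18; python3 - <<'E'
from h import *
im=cv2.imread('pics/w18.png');cv2.imwrite('pics/w18y.png',cv2.convertScaleAbs(cv2.resize(im[90:300,175:335],None,fx=3.7,fy=2.8,interpolation=cv2.INTER_CUBIC),alpha=1.8))
E
```

```text
{'clock': np.float64(30.85), 'position': array([ 0.5644, -0.2618,  0.1294]), 'ee_rot': array([0.    , 0.9097, 0.4152, 0.    ]), 'contact_force': array([-0.6538,  0.9001, -1.0723]), 'moment': array([-0.0201, -0.0213, -0.0171]), 'width': np.float64(0.0234)}
```

View pics/w18y.png

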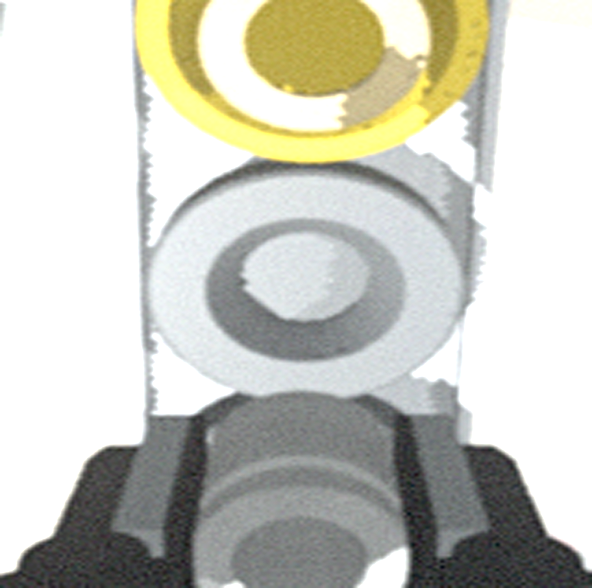

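```bash
python3 - <<'E'
from h import *
p=np.load('w18.npy');print(toolrel(p,257.2,192.2,.026), get_state()['position'])
E
```

```text
(array([ 0.5641, -0.2647,  0.026 ]), array([ -2.4,   1.7, 103.4])) [ 0.56442702 -0.26197722  0.12940263]
```

Request:
{"api": "drive_tool", "payload": {
  "targets": [0, 0, 0, -0.4, 1, 0, 0, 0, 0, 0, 0, 0, 45, 0, 0, 0, 0, 0, 0, 30, 0, 0, 0, 0, 0, 0, 18, 0, 0, 0, 0, 0, 0, 4, 0, 0, 0, 0, 0, 0, 4, 0, 0, 0, 0, 0, 0, 0, 0, 0, 0, 0, 0, 0, 0, 0, 0, 0, 0, 0, 0, 0, 0]
}}

```text
clock: 32.02
position: [0.5652, -0.2637, 0.0288]
ee_rot: [0.001, 0.91, 0.415, 0.0]
contact_force: [-0.5, 0.4, -0.7]
width: 0.0235
```

```bash
python3 look.py w19
```

```text
{'clock': np.float64(32.025), 'position': array([ 0.5652, -0.2637,  0.0288]), 'ee_rot': array([5.000e-04, 9.100e-01, 4.147e-01, 3.000e-04]), 'contact_force': array([-0.5137,  0.4322, -0.6663]), 'moment': array([-0.0508, -0.013 ,  0.0066]), 'width': np.float64(0.0235)}
```

View pics/w19z.png

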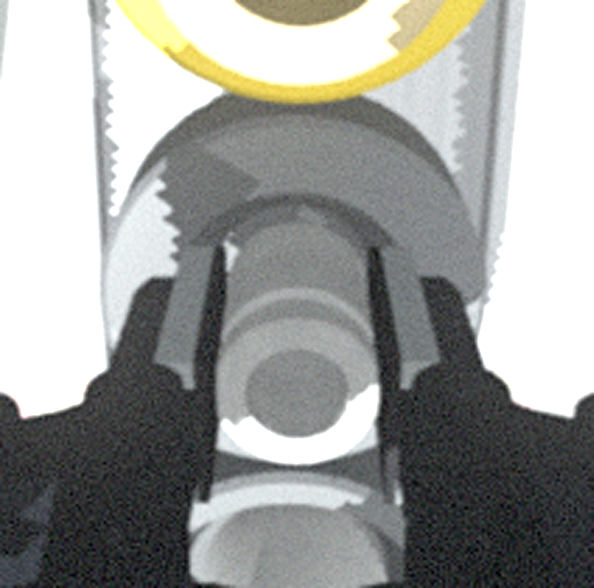

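Request:
{"api": "drive_tool", "payload": {
  "targets": [0, 0, 0, 0.6, 0, 3, 0, 0, 0, 0, 0, 0, 0, 0, 0, 0, 0, 0, 0, 0, 0]
}}

```text
clock: 32.45
position: [0.5656, -0.2634, 0.0258]
ee_rot: [0.001, 0.91, 0.415, 0.0]
contact_force: [-1.1, -0.2, 5.4]
width: 0.0233
```

Request:
{"api": "drive_tool", "payload": {
  "targets": [0, 0, 0, 0, 0, 0, 0.5, 0, 0, 0, 0, 0, 0, 0.5, 0, 0, 0, 0, 0, 0, 0.5, 0, 0, 0, 0, 0, 0, 0.5]
}}

```text
clock: 32.95
position: [0.5652, -0.263, 0.025]
ee_rot: [-0.0, 0.91, 0.415, -0.0]
contact_force: [-0.4, 0.7, 0.7]
width: 0.0426
```

```bash
python3 look.py w20
```

```text
{'clock': np.float64(32.95), 'position': array([ 0.5652, -0.263 ,  0.025 ]), 'ee_rot': array([-1.000e-04,  9.100e-01,  4.147e-01, -1.000e-04]), 'contact_force': array([-0.3621,  0.6614,  0.7344]), 'moment': array([-0.0086,  0.0371,  0.0091]), 'width': np.float64(0.0426)}
```

View pics/w20z.png

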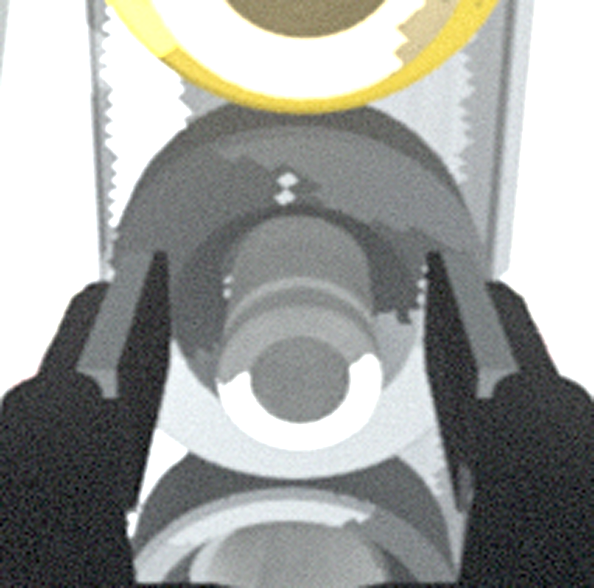

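Request:
{"api": "drive_tool", "payload": {
  "targets": [0, 0, 0, 0, 0, -30, 0.5, 0, 0, 0, 0, 0, -60, 0.5, 0, 0, 0, 0, 0, -60, 0.5, 0, 0, 0, -20, 0, -40, 0.5, 0, 0, 0, 0, 0, 0, 0.5, 0, 0, 0, 0, 0, 0, 0.5, 0, 0, 0, 0, 0, 0, 0.5, 0, 0, 0, 0, 0, 0, 0.5]
}}

```text
clock: 34.0
position: [0.5518, -0.2775, 0.2136]
ee_rot: [-0.001, 0.91, 0.415, -0.001]
contact_force: [0.4, -0.4, -0.1]
width: 0.0425
```

```bash
python3 look.py w21; python3 - <<'E'
from h import *
im=cv2.imread('pics/w21.png');cv2.imwrite('pics/w21y.png',cv2.convertScaleAbs(cv2.resize(im[0:300,170:340],None,fx=3.4,fy=2,interpolation=cv2.INTER_CUBIC),alpha=1.5))
b=snap('side','s21.png')[60:200,160:310]
cv2.imwrite('pics/s21z.png',cv2.cvtColor(cv2.convertScaleAbs(cv2.resize(b,None,fx=4.2,fy=4.2,interpolation=cv2.INTER_CUBIC),alpha=1.3),cv2.COLOR_RGB2BGR))
E
```

```text
{'clock': np.float64(34.0), 'position': array([ 0.5518, -0.2775,  0.2136]), 'ee_rot': array([-1.200e-03,  9.099e-01,  4.149e-01, -8.000e-04]), 'contact_force': array([ 0.4121, -0.444 , -0.0789]), 'moment': array([ 0.03  ,  0.0518, -0.0476]), 'width': np.float64(0.0425)}
```

View pics/w21.png

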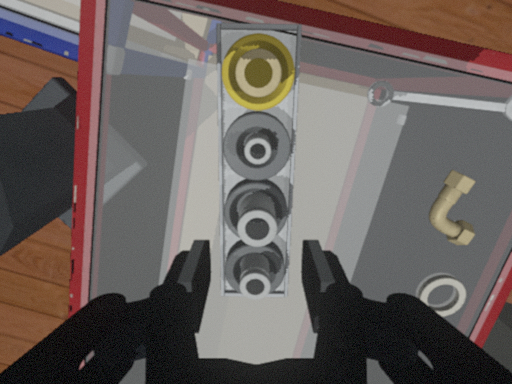

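View pics/w21y.png

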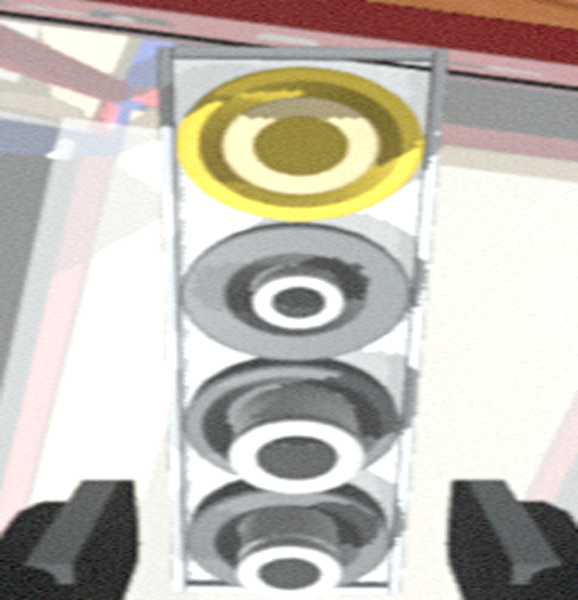

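View pics/s21z.png

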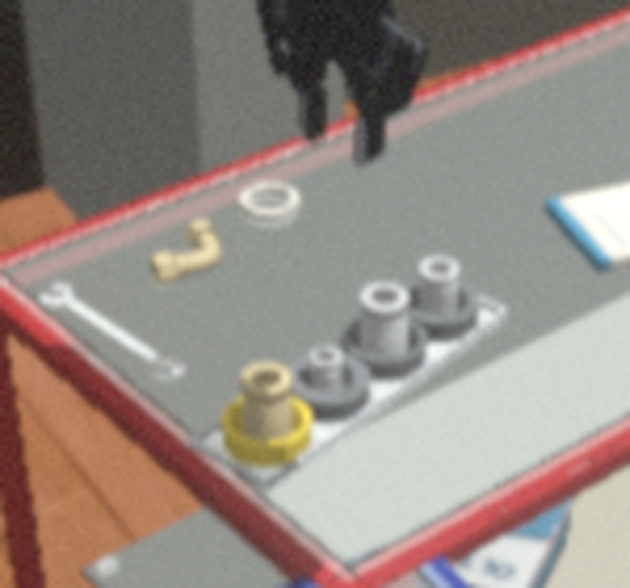

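```bash
python3 - <<'E'
from h import *
p=np.load('w21.npy')
for n,(x,y),z in(('B',(301,146.5),.063),('S',(298.5,301),.045),('L',(296,457),.063),('M',(288.5,568.5),.056),('Bh',(300.5,144),.026),('Sh',(296.5,291),.026)):
    print(n,wray(p,170+x/3.4-.35,y/2-.25,z).round(4))
# small rim diameter implied height
for n,(a,b),v,D in(('S',(252,345),150.6,.0245),('M',(237,340),284,.0315),('L',(228,364),228.5,.0375),('B',(222,380),73,.0375)):
    for z in(.04,.045,.05,.056,.063,.07):
        A=wray(p,170+a/3.4,v,z);B=wray(p,170+b/3.4,v,z);print(n,z,round(np.linalg.norm(A-B)*1000,1),end='; ')
    print()
E
```

```text
B [ 0.6094 -0.2143  0.063 ]
S [ 0.5644 -0.2655  0.045 ]
L [ 0.517  -0.3193  0.063 ]
M [ 0.4721 -0.3677  0.056 ]
Bh [ 0.6107 -0.2129  0.026 ]
Sh [ 0.5649 -0.2642  0.026 ]
S 0.04 26.1; S 0.045 25.7; S 0.05 25.3; S 0.056 24.8; S 0.063 24.2; S 0.07 23.6; 
M 0.04 32.9; M 0.045 32.4; M 0.05 31.9; M 0.056 31.3; M 0.063 30.5; M 0.07 29.8; 
L 0.04 41.1; L 0.045 40.4; L 0.05 39.8; L 0.056 39.0; L 0.063 38.1; L 0.07 37.2; 
B 0.04 41.3; B 0.045 40.7; B 0.05 40.0; B 0.056 39.3; B 0.063 38.3; B 0.07 37.4;
```

```bash
python3 - <<'E'
from h import *
W={'B':(.6094,-.2143,.063),'S':(.5644,-.2655,.045),'L':(.517,-.3193,.063),'M':(.4721,-.3677,.056)}
b=cv2.imread('pics/s21.png')
c=calibration('side');M=c['mtx']@c['world_to_cam'][:3]
for n,(x,y) in(('B',(267,380)),('S',(327,357)),('L',(385,297)),('M',(439,268))):
    q=M@np.r_[W[n],1];q=q[:2]/q[2];print(n,(160+x/4.2-.4,60+y/4.2-.4),q.round(1), 'px per 10mm z:',((M@np.r_[W[n][:2],W[n][2]+.01,1])[1]/(M@np.r_[W[n][:2],W[n][2]+.01,1])[2]-q[1]).round(2))
t=cv2.resize(b[125:165,210:275],None,fx=12,fy=12,interpolation=cv2.INTER_CUBIC);cv2.imwrite('pics/s21y.png',cv2.convertScaleAbs(t,alpha=1.3))
E
```

```text
B (223.17142857142855, 150.07619047619048) [223.1 149.5] px per 10mm z: -2.6
S (237.45714285714283, 144.6) [237.4 144.3] px per 10mm z: -2.52
L (251.26666666666665, 130.31428571428572) [251.5 130.1] px per 10mm z: -2.54
M (264.12380952380954, 123.4095238095238) [264.  123.6] px per 10mm z: -2.5
```

View pics/s21y.png

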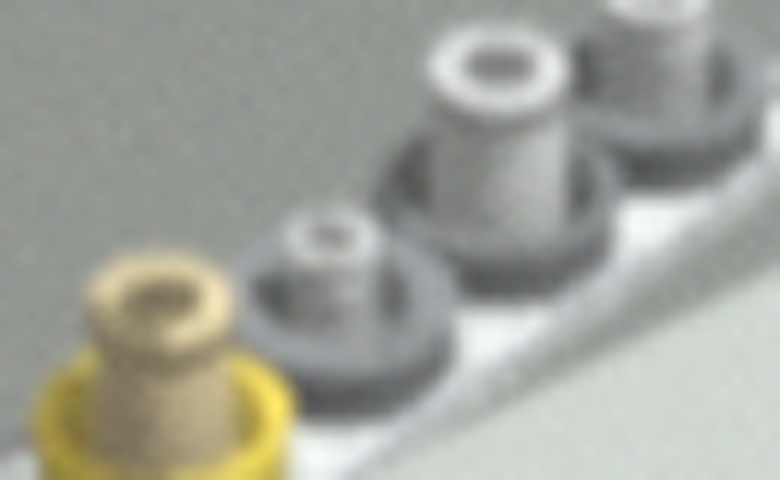

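```bash
python3 - <<'E'
from h import *
def rayo(p,u,v):
    a=wray(p,u,v,.0);b=wray(p,u,v,.1);return a,(b-a)/np.linalg.norm(b-a)
def tri(r):
    A=sum(np.eye(3)-np.outer(d,d) for a,d in r);B=sum((np.eye(3)-np.outer(d,d))@a for a,d in r);return np.linalg.solve(A,B).round(4)
p=np.load('w21.npy');Q=lambda x,y:rayo(p,170+x/3.4-.35,y/2-.25)
g=lambda n,x,y,s=2.8,o=(150,150):rayo(np.load(n),o[0]+x/s-.3,o[1]+y/s-.3)
print('S',tri([Q(298.5,301),g('w20.npy',300,380)]))
print('S bore',tri([Q(298.5,301),g('w20.npy',300,379)]))
print('B',tri([Q(301,146.5),g('w15.npy',296.5,(315+557)/2)]))
print('L',tri([Q(296,457),g('w10.npy',293.5,428.5)]))
E
```

```text
S [ 0.5646 -0.2652  0.0467]
S bore [ 0.5646 -0.2653  0.0463]
B [ 0.6095 -0.2144  0.062 ]
L [ 0.5164 -0.3202  0.0606]
```

```bash
python3 - <<'E'
from h import *
a=snap('top','top9.png');s=snap('side','side9.png')
b=cv2.imread('pics/top9.png');c=cv2.imread('pics/top0.png')
f=lambda i:cv2.resize(i[120:230,130:280],None,fx=2.6,fy=2.6,interpolation=cv2.INTER_CUBIC)
cv2.imwrite('pics/cmp.png',np.hstack([f(c),f(b)]))
E
```

```text
(no output)
```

View pics/cmp.png

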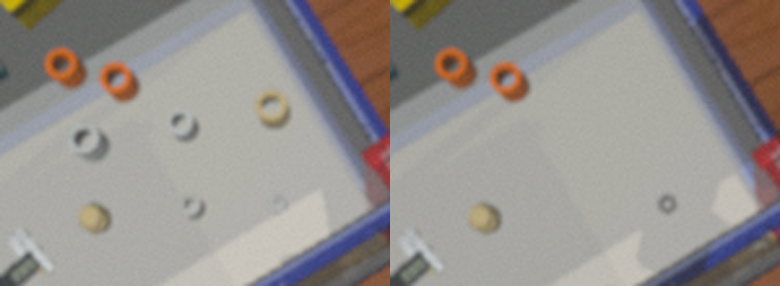

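The before and after top views match. The coupling (93,217 vs 483−390=93,217), the nut (279,203 vs 667−390=277,203) and both orange look-alikes have not moved, so I am handing in.

```bash
python3 -c "
from rig import sign_off;print(sign_off())"
```

```text
the job is handed in; nothing more can be done
None
```

All four ferrules are standing upright in their own holders, and I handed the job in at about 34 s of the 106 s allowed. From the yellow end, the row runs brass, small, large, medium. No verdict is reported at hand-in.

**Position:** the last wrist picture puts each ferrule rim within about 2 mm of its pocket centre, inside the 8 mm limit.

**Seating:** I triangulated the rim heights from two wrist views. The 3 mm tolerance is the relevant limit here.

| Ferrule | Measured rim height | Expected if seated |
|---|---|---|
| Small | 46.5 mm | 45 mm |
| Brass | 62 mm | 63 mm |
| Large | 60.6 mm | 63 mm |
| Medium | not triangulated | 56 mm |

For the medium one I relied on the side view. There, all four rims lie within 0.6 px (about 2.4 mm of height) of where seated ferrules should appear.

**Checks that disagreed:**
- The small ferrule's rim looked slightly too wide in one close-up, which suggested it might be sitting high. The triangulation and the side view both say it is seated.
- Lowering the small ferrule gave a brief 5.4 N contact just before release.
- The large ferrule's measured height is 2.4 mm under the expected value. A ferrule cannot sit below the pocket floor, so I put this down to camera error.

**Things to leave alone:** the before and after top views show the coupling and both orange look-alikes unmoved. The nut matches to within reading accuracy, about 2 mm. The gripper ended up open and clear of everything.

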